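# Weigh a bottle in the hanging pail

## Robot

A 6-joint arm with a two-finger parallel gripper is mounted at the origin on a cart in front of the work surface, level with it; the furniture and walls round the work are solid. World frame = base frame: x ahead of the robot, y to its left, z up, the work surface at z = 0. Lengths are in m, angles in rad, forces in N, time in s.
With the tool pointing down it reaches from about 0.35 to 0.95 m from the base axis. Payload 17.4 kg.
Tool frame: the origin (TCP) lies midway between the tips of the shut fingers; the grasp point (between the pads) lies 19 mm behind it; x points along the fingers, z is the direction in which the jaws open and shut, and the axes are right-handed (so a half turn about x gives the same grasp; the last joint's range is limited). The gripper opens to 93 mm and grips with 3 to 60 N. Pads are 15 mm wide; open, the fingers measure 128 mm over their backs; the gripper's body (75 mm by 188 mm) begins 65 mm behind the grasp point.
Start: joints at [1.231, 0.116, 1.442, -0, 1.584, -0.038], TCP at [0.201, 0.644, 0.219] pointing down, gripper open.
Joint ranges: [-2.83, 2.83], [-0.83, 2.19], [0.07, 2.5], [-1.14, 4.28], [0.01, 3], [-2.97, 2.97]. Speed limits (rad/s): [1.89, 1.89, 2.22, 3.14, 3.14, 3.14].

## Interface

Orientations are given as a unit quaternion [w, x, y, z].
In Python, from rig import status, eyes, arm gives the robot as it stands.
- The arm moves only by the tool send_rows, never from a script. Its argument "rows" is a list of rows, each an object of numbers: "rx", "ry", "rz": the turn, a rotation vector about the tool's x, y, z in rad; "dx", "dy", "dz": the shift along the tool's x, y, z in cm; "jaw": the opening, from 0 (shut) to 1 (fully open). A call has exactly 8 rows; each row shifts and turns the commanded pose from where the row before left it, along the tool's axes as they then stand; what a row does not reach is not made up. A row lasts 1/12 s, in which the tool goes at most 41.7 mm and 7.16 degrees, less where a joint would pass 70% of its speed; a pose out of reach is approached as far as the arm can. A call with a gripper value outside its range is refused whole. The fingers move at their own pace and stop on an object; "newtons" is the grip in N (left out, the last holds). Time passes only in rows, so rows that do not move let the fingers close, or fill a call up. It gives the time, the measured TCP pose, the force and the opening at its end, in the units of the state.
- status.get_obs(): the state, without advancing time (a new reading comes with each control period).
- eyes.read_camera(name): name is "side" or "top" or "wrist"; returns (picture, depth): 400x640x3 uint8, blue, green, red; 400x640 float32, m along the optical axis (not along the pixel's ray), 0 where there is no reading.
- eyes.get_calibration(name): a dict with "vertical_fov" (degrees; the focal length in pixels is half the picture's height over the tangent of half this angle, whatever the lens; pixels are square), "cx", "cy" (the principal point, pixels), "rvec" (rotation vector, rad) and "tvec" (3), from world to camera coordinates, as OpenCV has them. Camera axes: x right, y down, z forward; pixel columns grow to the right and rows downward; lengths in m; the calibration is good to about 2 mm. The wrist camera is an equidistant fisheye: a pixel r from the principal point sees the ray r / f radians off the axis. A picture is of the moment at which its call begins: read the wrist's pose just before it. get_calibration takes no time and is no camera call; for the wrist camera it gives the pose at the moment of the call.
- arm.finish_job(): hands the job in, once; it reports no verdict.
The state is a dict: "time_s": time; "qpos": joint angles; "joint_vel": joint speeds; "joint_torque": joint torques, N m; "eef_pos": TCP position; "ee_rot": TCP orientation; "ft_force": force on the tool from outside, world axes, zero at the start; "moment": the same for the moment, N m; "opening": finger opening in m.
Only numpy, scipy, OpenCV 4.12 (cv2) and the standard library are available. Lean on these libraries where they do the work, as an engineer would, in place of code of your own. Each camera call takes 0.05 s, during which the arm holds its last target.

## Task

Weigh the smaller of the two bottles that stand at the front right of the desk: stand it upright in the open steel pail, then raise the pail's folded wire bail upright while the pail still stands on the desk. Lift the pail by the bail and hang it, bottle inside, by the bail on both hook arms of the hanging balance, then let go so that it hangs freely and still; leave the other things where they are.

Things in the scene. Friction and masses are not known exactly. Their poses are not given: they have to be found in the camera images.
- small_bottle: the smaller of the two bottles at the front right of the desk: round, 46 mm wide, 85 mm tall, about 120 g, straight-sided to about 70 mm, then a 28 mm wide cap. Origin: centre of its underside, z up
- large_bottle: the larger of the two bottles at the front right, 60 mm wide, 129 mm tall; it may stand in either of the two places. To be left alone. Origin: centre of its underside
- pail: open steel pail, 90 mm wide at the rim, 50 mm tall, wall 3 mm, floor 4 mm thick, 300 g, loose on the desk. Flat ears at its +y and -y (48 mm from the middle) rise to 88 mm above its underside; the bail's hinge line runs along y, 80 mm above the underside. Origin: centre of its underside, z up; the bail lies folded to its -x side
- bail (a joint): angle of the bail on the pail in rad: 0 = folded level towards the pail's -x, 1.57 = upright over the pail, 3.14 = level on the other side. Friction in the ears (0.014 N m) keeps it where it is left, at any angle; the pail can swing level under it
- bail_grip (a point): middle of the bail's black grip sleeve (top of the raised bail), 80 mm from the hinge line. The bail is a U of 6 mm wire, its legs 108 mm apart; the sleeve is 44 mm long, 10 mm thick, and runs along the point's y axis, with 22 mm of bare straight wire on either side
- hooks (a point): where the middle of the sleeve is when the pail hangs: midway between the balance's two V-shaped hook seats, 190 mm above the desk. x points to the column, y along the row of hooks, z up. The seats lie 36 mm to +y and -y and carry the bare wire beside the sleeve. Their front tips end 24 mm in front (-x) and 15 mm higher: carry the wire in over them, 25 mm or more above the point, and lower it
- balance: hanging balance, fixed: foot plate 250 x 140 x 12 mm, column 128 mm behind point hooks, two 8 mm hook rods from it towards -x, free space between them. A head overhangs: underside 130 mm above point hooks, front face 10 mm behind it, so an upright gripper does not fit; lean the tool back to -x by 25 to 45 degrees. Origin on the desk below point hooks, same axes
- plate: white well plate, 128 x 85 x 14 mm, lying flat on the desk, a bystander. Origin: centre of its underside
- dish: flat round petri dish, 84 mm wide, 6 mm thick, a bystander at the front. Origin: centre of its underside

How it is judged:
On the way, in this order (a step that is already met when the one before it is completed fails the run):
1. the small bottle stands in the pail, which stands on the desk, and the bail is still down (horizontal distance between small_bottle and pail below 0.03 m and z of small_bottle in the frame of pail below 0.012 m and angle between small_bottle's own z axis and vertical below 0.2 rad and height (world z) of pail below 0.008 m and value of joint bail below 0.9 rad and contact force between the fingers and small_bottle below 0.1 N), for 0.2 s.
2. the bail is raised upright while the pail stands on the desk (value of joint bail between 1.25 and 1.9 rad and height (world z) of pail below 0.008 m and angle between pail's own z axis and vertical below 0.12 rad), for 0.2 s.
3. the pail is lifted off the desk by the bail with the bottle in it (height (world z) of pail above 0.03 m and distance between small_bottle and pail below 0.035 m and distance between the grasp point and bail_grip below 0.05 m), for 0.2 s.
At the end, for the whole second after the job is handed in: The pail hangs still by its bail on both hooks: sleeve within 18 mm of site hooks and in line within 0.15 rad, pail clear of the foot plate, within 0.3 rad of upright, below 0.05 m/s and 0.6 rad/s, its weight on the balance, the small bottle in it (origins within 35 mm) (distance between bail_grip and hooks below 0.018 m and angle between the y axis of bail_grip and the y axis of hooks, either way round below 0.15 rad and height (world z) of pail above 0.018 m and angle between pail's own z axis and vertical below 0.3 rad and distance between small_bottle and pail below 0.035 m and linear speed of pail below 0.05 m/s and angular speed of pail below 0.6 rad/s and contact force between pail and balance above 1.5 N); the robot touches nothing.
It fails at once if the large bottle is moved more than 40 mm or tipped (distance of large_bottle from where it was at the start of the episode above 0.04 m or angle between large_bottle's own z axis and vertical above 0.5 rad).
It fails at once if the well plate or the petri dish is moved more than 40 mm (distance of any of plate, dish from where it was at the start of the episode above 0.04 m).
It also fails if it takes over 64 s, if anything falls off the work surface, if the arm or the gripper's body presses on something with over 40 N, if the wrist force passes 120 N, or if a joint passes its speed limit or range.

## Working session

There is one attempt and no reset: what is moved stays moved. The work goes in short steps, Python scripts to look and compute and a tool call to move; the robot and the scene stay as the last step left them, time stands still between calls to the robot, and variables do not carry over. Pictures are saved under pics/ and viewed, and the job is handed in when it is done.

Besides the shell and the picture viewer there is one more tool, called after "Emit:" by a JSON object that holds its "fn" and its "kwargs". send_rows: Moves the arm, as the interface text tells. Its arguments: {"type":"object","properties":{"rows":{"type":"array","items":{"type":"object","properties":{"rx":{"type":"number"},"ry":{"type":"number"},"rz":{"type":"number"},"dx":{"type":"number"},"dy":{"type":"number"},"dz":{"type":"number"},"jaw":{"type":"number"}}}},"newtons":{"type":"number"}},"required":["rows"]}

```bash
ls; mkdir -p pics; cat > h.py <<'E'
import numpy as np, cv2
from rig import status, eyes, arm
from scipy.spatial.transform import Rotation as R
def cam(n):
    c=eyes.get_calibration(n); p,d=eyes.read_camera(n); return c,p,d
def cloud(c,d,fish=False):
    h,w=d.shape; f=h/2/np.tan(np.radians(c['vertical_fov'])/2)
    u,v=np.meshgrid(np.arange(w),np.arange(h)); x=(u-c['cx'])/f; y=(v-c['cy'])/f
    if fish:
        r=np.hypot(x,y)+1e-9; s=np.tan(np.minimum(r,1.5))/r; x=x*s;y=y*s
    P=np.stack([x*d,y*d,d],-1)
    Rm=cv2.Rodrigues(np.array(c['rvec'],float))[0]; t=np.array(c['tvec'],float).ravel()
    W=(P-t)@Rm
    W[d<=0]=np.nan
    return W
E
python3 - <<'E'
from h import *
s=status.get_obs()
for k,v in s.items(): print(k,np.round(v,4))
for n in ['top','side','wrist']:
    c,p,d=cam(n); cv2.imwrite(f'pics/{n}0.png',p); np.savez(f'{n}0.npz',d=d,p=p,c=c); print(n,c)
E
```

```text
pics
time_s 0.0
qpos [ 1.2312  0.1165  1.4422  0.      1.584  -0.0378]
joint_vel [-0.0007 -0.0007 -0.0005 -0.0003 -0.0006 -0.0001]
joint_torque [ 0.00000e+00 -7.21230e+01 -6.22627e+01  7.79000e-02  2.37000e-02
 -1.00000e-04]
eef_pos [0.2006 0.6443 0.2179]
ee_rot [ 0.5691 -0.4194  0.5698  0.4189]
ft_force [-0.3961 -0.0605  0.3686]
moment [-0.0069 -0.0167 -0.028 ]
opening 0.0934
top {'vertical_fov': 56.283939725689564, 'cx': 319.6857217508064, 'cy': 197.5072889354402, 'rvec': array([ 2.15575639, -2.09920453,  0.19530405]), 'tvec': array([-0.09656854,  0.56641235,  1.23849868])}
side {'vertical_fov': 45.20926354060678, 'cx': 313.9968380002368, 'cy': 189.09003740719947, 'rvec': array([ 2.10037482, -0.48832921,  0.24504908]), 'tvec': array([-0.54313729,  0.21120075,  1.40454832])}
wrist {'vertical_fov': 65.70646984690485, 'cx': 317.8331872704482, 'cy': 197.38477971981874, 'rvec': array([-2.36431911, -1.7419365 , -0.21275814]), 'tvec': array([-0.67416507, -0.02828438,  0.38825369])}
```

View pics/top0.png

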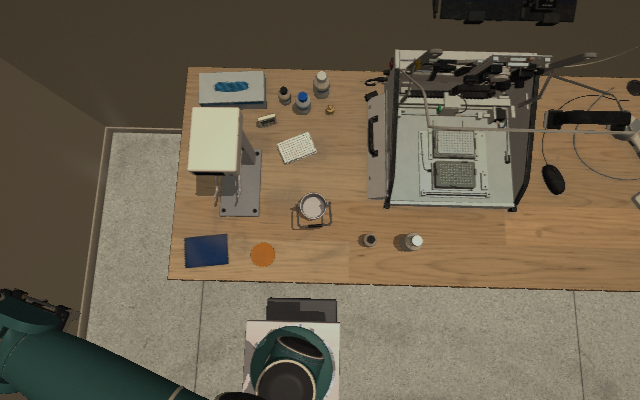

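View pics/side0.png

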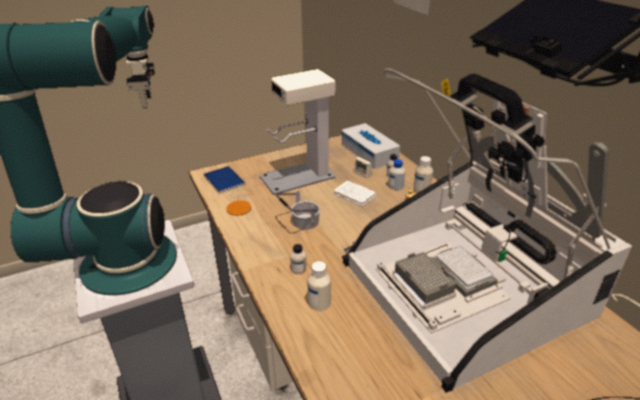

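View pics/wrist0.png

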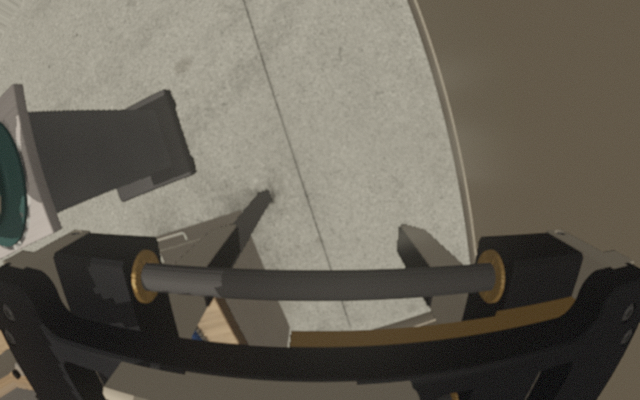

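The top view shows the small bottle (369,240), large bottle (414,242), pail (312,207) with its bail towards the robot, balance foot (240,183), dish (262,254) and plate (297,148).

```bash
python3 - <<'E'
from h import *
for n in ['top','side']:
    z=np.load(f'{n}0.npz',allow_pickle=True); d=z['d'];c=z['c'].item();p=z['p']
    W=cloud(c,d); np.save(f'{n}W.npy',W)
    pts={'top':[(369,240),(414,242),(312,207),(312,226),(295,208),(240,205),(262,254),(297,148),(216,120),(248,160)],'side':[(298,252),(319,270),(305,215)]}[n]
    for u,v in pts: print(n,(u,v),np.round(W[v,u],4))
W=np.load('topW.npy')
m=(W[...,2]>0.02)&(W[...,2]<0.5)&(W[...,0]>0.25)&(W[...,0]<0.8)
n,lab,st,cen=cv2.connectedComponentsWithStats(m.astype(np.uint8))
for i in range(1,n):
    if st[i,4]>12:
        q=W[lab==i]; print(st[i],q.min(0).round(3),q.max(0).round(3),np.median(q,0).round(3))
E
python3 - <<'E'
import cv2
for n,(x,y,w,h) in {'top':(180,90,260,190),'side':(190,50,220,260)}.items():
    p=cv2.imread(f'pics/{n}0.png')[y:y+h,x:x+w]
    s=min(800/w,600/h); cv2.imwrite(f'pics/{n}0c.png',cv2.resize(p,None,fx=s,fy=s,interpolation=cv2.INTER_CUBIC))
E
```

```text
top (369, 240) [ 0.4244 -0.2467  0.0909]
top (414, 242) [ 0.4192 -0.3848  0.1278]
top (312, 207) [ 0.5421 -0.055   0.0058]
top (312, 226) [ 0.4632 -0.0591  0.1119]
top (295, 208) [ 0.5379  0.0057 -0.0007]
top (240, 205) [0.5414 0.1999 0.012 ]
top (262, 254) [0.3722 0.1141 0.0033]
top (297, 148) [0.7569 0.0059 0.0129]
top (216, 120) [0.7123 0.2005 0.3752]
top (248, 160) [0.6911 0.1703 0.0683]
side (298, 252) [ 0.4278 -0.2651  0.0734]
side (319, 270) [ 0.4224 -0.4074  0.1264]
side (305, 215) [ 0.5553 -0.031   0.0046]
[414  82   7   7  22] [ 0.759 -0.315  0.449] [ 0.797 -0.31   0.496] [ 0.779 -0.311  0.475]
[496  84  14   8  68] [ 0.792 -0.557  0.416] [ 0.8   -0.529  0.447] [ 0.796 -0.541  0.434]
[515  84   9   5  23] [ 0.794 -0.59   0.428] [ 0.8   -0.572  0.45 ] [ 0.798 -0.579  0.442]
[586  86  21   9  59] [ 0.755 -0.754  0.442] [ 0.8   -0.746  0.5  ] [ 0.777 -0.749  0.477]
[ 187  107   69   91 4012] [0.536 0.139 0.021] [0.753 0.271 0.38 ] [0.659 0.193 0.373]
[  367   120   167    92 11682] [ 0.538 -0.761  0.02 ] [ 0.8   -0.246  0.201] [ 0.672 -0.513  0.076]
[524 124  11   5  39] [ 0.785 -0.757  0.16 ] [ 0.799 -0.743  0.2  ] [ 0.794 -0.748  0.194]
[631 144   9  12  57] [ 0.762 -1.235  0.02 ] [ 0.8   -1.202  0.039] [ 0.79  -1.221  0.029]
[546 165  19  28 319] [ 0.617 -0.949  0.02 ] [ 0.716 -0.89   0.04 ] [ 0.663 -0.918  0.028]
[295 192  37  36 344] [ 0.459 -0.121  0.021] [0.588 0.001 0.115] [ 0.526 -0.059  0.061]
[362 233  15  14 162] [ 0.407 -0.275  0.022] [ 0.451 -0.23   0.091] [ 0.427 -0.248  0.063]
[401 232  22  19 330] [ 0.396 -0.422  0.022] [ 0.455 -0.363  0.134] [ 0.422 -0.382  0.095]
[  0 288  24  12 147] [0.25  0.58  0.304] [0.262 0.723 0.5  ] [0.254 0.696 0.343]
```

View pics/top0c.png

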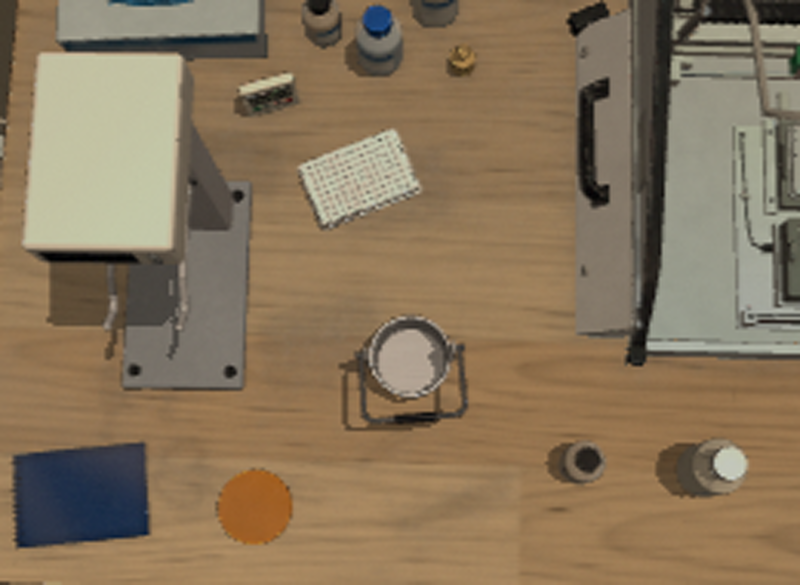

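View pics/side0c.png

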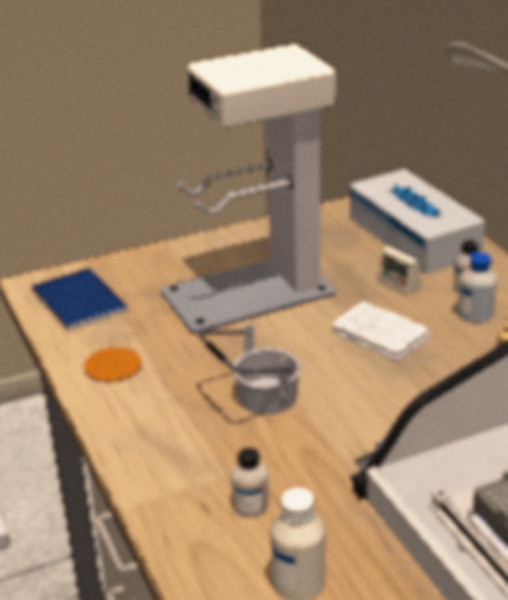

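```bash
python3 - <<'E'
from h import *
z=np.load('top0.npz',allow_pickle=True); p=z['p']; W=np.load('topW.npy'); S=np.load('sideW.npy')
hsv=cv2.cvtColor(p,cv2.COLOR_BGR2HSV)
def box(W,lo,hi): return np.all((W>lo)&(W<hi),-1)
# foot plate: low sat & z near .012
m=box(W,[.45,.1,.005],[.8,.32,.02])&(hsv[...,1]<60)
q=W[m][:,:2].astype(np.float32); r=cv2.minAreaRect(q*1000); print('foot',r,len(q),W[m][:,2].mean()); print(cv2.boxPoints(r))
for nm,C in (('top',W),('side',S)):
    h=C[box(C,[.4,.1,.15],[.8,.32,.26])]; print(nm,'hook pts',len(h)); 
    print(h[np.argsort(h[:,0])].round(3)[::max(1,len(h)//45)])
    h=C[box(C,[.4,.1,.3],[.8,.35,.45])]; 
    r=cv2.minAreaRect((h[:,:2]*1000).astype(np.float32)); print('head',r,h[:,2].max())
E
```

```text
foot ((626.5459594726562, 203.7294921875), (246.5652618408203, 138.22988891601562), 0.6329261660575867) 1797 0.011022061292691022
[[502.50735 271.47836]
 [504.03433 133.25694]
 [750.5846  135.98062]
 [749.0576  274.20203]]
top hook pts 269
[[0.536 0.167 0.202]
 [0.539 0.169 0.204]
 [0.541 0.238 0.199]
 [0.544 0.238 0.2  ]
 [0.548 0.243 0.193]
 [0.552 0.241 0.191]
 [0.554 0.164 0.19 ]
 [0.558 0.166 0.185]
 [0.561 0.165 0.186]
 [0.564 0.169 0.185]
 [0.568 0.166 0.186]
 [0.571 0.24  0.189]
 [0.573 0.165 0.19 ]
 [0.576 0.169 0.189]
 [0.578 0.171 0.194]
 [0.58  0.236 0.192]
 [0.582 0.172 0.192]
 [0.585 0.239 0.196]
 [0.587 0.238 0.201]
 [0.59  0.237 0.203]
 [0.593 0.243 0.205]
 [0.596 0.168 0.201]
 [0.598 0.171 0.202]
 [0.601 0.17  0.206]
 [0.608 0.165 0.202]
 [0.624 0.166 0.202]
 [0.64  0.168 0.2  ]
 [0.668 0.165 0.206]
 [0.685 0.167 0.201]
 [0.69  0.167 0.187]
 [0.691 0.167 0.173]
 [0.691 0.164 0.172]
 [0.691 0.157 0.222]
 [0.692 0.166 0.18 ]
 [0.692 0.173 0.158]
 [0.693 0.157 0.238]
 [0.694 0.156 0.213]
 [0.695 0.155 0.201]
 [0.698 0.155 0.203]
 [0.7   0.157 0.244]
 [0.703 0.156 0.246]
[... 809 characters left out ...]
.196]
 [0.691 0.231 0.231]
 [0.691 0.161 0.168]
 [0.691 0.19  0.259]
 [0.691 0.192 0.235]
 [0.692 0.217 0.225]
 [0.692 0.172 0.151]
 [0.692 0.18  0.171]
 [0.693 0.164 0.194]
 [0.693 0.156 0.238]
 [0.694 0.159 0.161]
 [0.694 0.174 0.238]
 [0.696 0.153 0.228]
 [0.698 0.158 0.222]
 [0.7   0.154 0.204]
 [0.703 0.159 0.254]
 [0.705 0.156 0.254]
 [0.708 0.154 0.24 ]
 [0.71  0.158 0.227]
 [0.712 0.155 0.17 ]
 [0.714 0.16  0.258]
 [0.717 0.158 0.248]
 [0.719 0.155 0.199]
 [0.722 0.152 0.157]
 [0.724 0.157 0.231]
 [0.727 0.155 0.228]
 [0.729 0.151 0.24 ]
 [0.732 0.156 0.253]]
head ((661.1234130859375, 199.70858764648438), (183.7450408935547, 135.35455322265625), 0.8846003413200378) 0.3784128673662726
```

```bash
python3 - <<'E'
from h import *
W=np.load('topW.npy'); S=np.load('sideW.npy')
def box(W,lo,hi): return np.all((W>lo)&(W<hi),-1)
def circ(q):
    A=np.c_[2*q[:,:2],np.ones(len(q))]; s=np.linalg.lstsq(A,(q[:,:2]**2).sum(1),rcond=None)[0]
    return s[:2],np.sqrt(s[2]+s[:2]@s[:2])
for nm,C in (('top',W),('side',S)):
    q=C[box(C,[.44,-.14,.02],[.62,.03,.14])]
    r=q[(q[:,2]>.043)&(q[:,2]<.056)&(q[:,0]>.5)]; print(nm,'rim',len(r),circ(r))
    b=q[(q[:,2]>.06)]; print(b[np.argsort(b[:,0])].round(3)[::max(1,len(b)//60)])
    for lo,hi in (([.39,-.29,.02],[.47,-.2,.1]),([.38,-.44,.02],[.47,-.34,.14])):
        q=C[box(C,lo,hi)]; t=q[q[:,2]>q[:,2].max()-.012]; print('bottle',len(q),np.median(t,0), cv2.minEnclosingCircle((q[q[:,2]<.068][:,:2]*1000).astype(np.float32)))
E
```

```text
top rim 108 (array([ 0.54141505, -0.05857828]), np.float64(0.043804746430300544))
[[ 0.459 -0.02   0.109]
 [ 0.46  -0.023  0.107]
 [ 0.46  -0.033  0.106]
 [ 0.46  -0.036  0.106]
 [ 0.46  -0.049  0.108]
 [ 0.461 -0.059  0.102]
 [ 0.463 -0.017  0.108]
 [ 0.463 -0.033  0.108]
 [ 0.463 -0.013  0.103]
 [ 0.463 -0.03   0.106]
 [ 0.463 -0.039  0.108]
 [ 0.463 -0.059  0.112]
 [ 0.463 -0.043  0.107]
 [ 0.463 -0.072  0.114]
 [ 0.464 -0.062  0.11 ]
 [ 0.464 -0.075  0.11 ]
 [ 0.464 -0.078  0.107]
 [ 0.465 -0.088  0.107]
 [ 0.466 -0.017  0.107]
 [ 0.466 -0.049  0.111]
 [ 0.467 -0.062  0.111]
 [ 0.467 -0.059  0.108]
 [ 0.467 -0.085  0.112]
 [ 0.467 -0.082  0.11 ]
 [ 0.467 -0.065  0.106]
 [ 0.468 -0.091  0.107]
 [ 0.468 -0.088  0.106]
 [ 0.468 -0.101  0.106]
 [ 0.469 -0.111  0.106]
 [ 0.469 -0.013  0.107]
 [ 0.47  -0.062  0.108]
 [ 0.47  -0.065  0.108]
 [ 0.471 -0.078  0.109]
 [ 0.471 -0.085  0.109]
 [ 0.471 -0.082  0.106]
 [ 0.471 -0.095  0.106]
 [ 0.472 -0.111  0.108]
 [ 0.472 -0.108  0.104]
 [ 0.472 -0.114  0.104]
 [ 0.473 -0.013  0.101]
 [ 0.475 -0.117  0.104]
 [ 0.476 -0.013  0.101]
 [ 0.479 -
[... 2582 characters left out ...]
.538 -0.117  0.085]
 [ 0.538 -0.109  0.091]
 [ 0.54  -0.105  0.084]
 [ 0.54  -0.013  0.062]
 [ 0.541 -0.111  0.084]
 [ 0.541 -0.109  0.068]
 [ 0.542 -0.01   0.067]
 [ 0.542 -0.114  0.078]
 [ 0.543 -0.105  0.061]
 [ 0.544 -0.105  0.094]
 [ 0.544 -0.012  0.068]
 [ 0.545 -0.012  0.075]
 [ 0.546 -0.107  0.061]
 [ 0.546 -0.106  0.079]
 [ 0.547 -0.119  0.083]
 [ 0.548 -0.111  0.082]
 [ 0.549 -0.108  0.064]
 [ 0.55  -0.119  0.078]
 [ 0.552 -0.109  0.09 ]
 [ 0.553 -0.107  0.082]]
bottle 349 [ 0.42739869 -0.25804913  0.08380473] ((427.25762939453125, -258.55743408203125), 23.577808380126953)
bottle 870 [ 0.42391833 -0.39921341  0.12715067] ((424.0672607421875, -399.6106872558594), 30.224449157714844)
```

```bash
cat >> h.py <<'E'
def pose():
    s=status.get_obs(); q=np.array(s['ee_rot']); return np.array(s['eef_pos']),R.from_quat(q[[1,2,3,0]]),s
def tgt(yaw,lean=0.):
    # tool z (jaw) along heading yaw; lean: body tilts back opposite heading
    a=np.array([np.cos(yaw),np.sin(yaw),0]);up=np.array([0,0,1.])
    x=np.sin(lean)*a-np.cos(lean)*up; z=np.cos(lean)*a+np.sin(lean)*up
    return R.from_matrix(np.c_[x,np.cross(z,x),z])
def plan(p0,R0,p1,R1,n):
    "n equal rows straight; returns rows dx dy dz cm (pre-turn axes), rotvec"
    rv=(R0.inv()*R1).as_rotvec()/n; out=[]
    for i in range(n):
        Ri=R0*R.from_rotvec(rv*i); d=Ri.inv().apply((np.array(p1)-p0)/n)*100
        out.append(dict(zip(['dx','dy','dz','rx','ry','rz'],np.r_[d.round(2),rv.round(3)].tolist())))
    return out
def show(rows):
    for r in rows: print(r)
E
python3 - <<'E'
from h import *
p,Rr,s=pose(); print(Rr.as_matrix().round(3))
print('half-turn options')
for yaw in (0,np.pi): print(yaw,(Rr.inv()*tgt(yaw)).as_rotvec().round(3))
c=eyes.get_calibration('wrist'); Rm=cv2.Rodrigues(c['rvec'])[0]; C=-Rm.T@c['tvec']; print('cam in tool',Rr.inv().apply(C-p).round(3), Rr.inv().apply(Rm[2]).round(3))
E
```

```text
[[-0.    -0.955  0.297]
 [-0.001  0.297  0.955]
 [-1.     0.    -0.001]]
half-turn options
0 [ 1.269e+00 -1.000e-03  1.000e-03]
3.141592653589793 [-1.873e+00 -1.000e-03 -1.000e-03]
cam in tool [-0.165  0.067 -0.   ] [ 0.97  -0.242  0.   ]
```

```bash
python3 - <<'E'
from h import *
p,Rr,s=pose()
a=plan(p,Rr,[.40,.25,.25],tgt(1.269-.64),16); show(a)
show(plan(np.array([.40,.25,.25]),tgt(.629),[.428,-.256,.20],tgt(0),16))
E
```

```text
{'dx': -0.2, 'dy': -1.92, 'dz': -1.98, 'rx': 0.04, 'ry': -0.0, 'rz': 0.0}
{'dx': -0.2, 'dy': -2.0, 'dz': -1.9, 'rx': 0.04, 'ry': -0.0, 'rz': 0.0}
{'dx': -0.2, 'dy': -2.07, 'dz': -1.82, 'rx': 0.04, 'ry': -0.0, 'rz': 0.0}
{'dx': -0.2, 'dy': -2.15, 'dz': -1.74, 'rx': 0.04, 'ry': -0.0, 'rz': 0.0}
{'dx': -0.2, 'dy': -2.21, 'dz': -1.65, 'rx': 0.04, 'ry': -0.0, 'rz': 0.0}
{'dx': -0.2, 'dy': -2.28, 'dz': -1.56, 'rx': 0.04, 'ry': -0.0, 'rz': 0.0}
{'dx': -0.2, 'dy': -2.34, 'dz': -1.47, 'rx': 0.04, 'ry': -0.0, 'rz': 0.0}
{'dx': -0.2, 'dy': -2.4, 'dz': -1.37, 'rx': 0.04, 'ry': -0.0, 'rz': 0.0}
{'dx': -0.2, 'dy': -2.45, 'dz': -1.28, 'rx': 0.04, 'ry': -0.0, 'rz': 0.0}
{'dx': -0.2, 'dy': -2.5, 'dz': -1.18, 'rx': 0.04, 'ry': -0.0, 'rz': 0.0}
{'dx': -0.2, 'dy': -2.54, 'dz': -1.08, 'rx': 0.04, 'ry': -0.0, 'rz': 0.0}
{'dx': -0.2, 'dy': -2.58, 'dz': -0.98, 'rx': 0.04, 'ry': -0.0, 'rz': 0.0}
{'dx': -0.2, 'dy': -2.62, 'dz': -0.87, 'rx': 0.04, 'ry': -0.0, 'rz': 0.0}
{'dx': -0.2, 'dy': -2.65, 'dz': -0.77, 'rx': 0.04, 'ry': -0.0, 'rz': 0.0}
{'dx': -0.2, 'dy': -2.68, 'dz': -0.66, 'rx': 0.04, 'ry': -0.0, 'rz':
[... 559 characters left out ...]
, 'rx': 0.039, 'ry': 0.0, 'rz': 0.0}
{'dx': 0.31, 'dy': -3.03, 'dz': -0.93, 'rx': 0.039, 'ry': 0.0, 'rz': 0.0}
{'dx': 0.31, 'dy': -3.06, 'dz': -0.81, 'rx': 0.039, 'ry': 0.0, 'rz': 0.0}
{'dx': 0.31, 'dy': -3.09, 'dz': -0.69, 'rx': 0.039, 'ry': 0.0, 'rz': 0.0}
{'dx': 0.31, 'dy': -3.12, 'dz': -0.57, 'rx': 0.039, 'ry': 0.0, 'rz': 0.0}
{'dx': 0.31, 'dy': -3.14, 'dz': -0.45, 'rx': 0.039, 'ry': 0.0, 'rz': 0.0}
{'dx': 0.31, 'dy': -3.15, 'dz': -0.32, 'rx': 0.039, 'ry': 0.0, 'rz': 0.0}
{'dx': 0.31, 'dy': -3.16, 'dz': -0.2, 'rx': 0.039, 'ry': 0.0, 'rz': 0.0}
{'dx': 0.31, 'dy': -3.17, 'dz': -0.07, 'rx': 0.039, 'ry': 0.0, 'rz': 0.0}
{'dx': 0.31, 'dy': -3.17, 'dz': 0.05, 'rx': 0.039, 'ry': 0.0, 'rz': 0.0}
```

Emit:
{"fn": "send_rows", "kwargs": {"rows": [{"dx":-0.2,"dy":-1.9,"dz":-2.0,"rx":0.04,"jaw":1},{"dx":-0.2,"dy":-2.0,"dz":-1.9,"rx":0.04,"jaw":1},{"dx":-0.2,"dy":-2.1,"dz":-1.8,"rx":0.04,"jaw":1},{"dx":-0.2,"dy":-2.1,"dz":-1.7,"rx":0.04,"jaw":1},{"dx":-0.2,"dy":-2.2,"dz":-1.6,"rx":0.04,"jaw":1},{"dx":-0.2,"dy":-2.3,"dz":-1.6,"rx":0.04,"jaw":1},{"dx":-0.2,"dy":-2.3,"dz":-1.5,"rx":0.04,"jaw":1},{"dx":-0.2,"dy":-2.4,"dz":-1.4,"rx":0.04,"jaw":1}]}}

```text
invalid input at $.rows[0]: expected keys rx, ry, rz, dx, dy, dz, jaw
```

Emit:
{"fn": "send_rows", "kwargs": {"rows": [{"dx":-0.2,"dy":-2.5,"dz":-1.3,"rx":0.04},{"dx":-0.2,"dy":-2.5,"dz":-1.2,"rx":0.04},{"dx":-0.2,"dy":-2.5,"dz":-1.1,"rx":0.04},{"dx":-0.2,"dy":-2.6,"dz":-1.0,"rx":0.04},{"dx":-0.2,"dy":-2.6,"dz":-0.9,"rx":0.04},{"dx":-0.2,"dy":-2.6,"dz":-0.8,"rx":0.04},{"dx":-0.2,"dy":-2.7,"dz":-0.7,"rx":0.04},{"dx":-0.2,"dy":-2.7,"dz":-0.6,"rx":0.04}]}}

```text
invalid input at $.rows[0]: expected keys rx, ry, rz, dx, dy, dz, jaw
```

Emit:
{"fn": "send_rows", "kwargs": {"rows": [{"dx":0.3,"dy":-2.7,"dz":-1.7,"rx":0.04},{"dx":0.3,"dy":-2.7,"dz":-1.6,"rx":0.04},{"dx":0.3,"dy":-2.8,"dz":-1.5,"rx":0.04},{"dx":0.3,"dy":-2.8,"dz":-1.4,"rx":0.04},{"dx":0.3,"dy":-2.9,"dz":-1.3,"rx":0.04},{"dx":0.3,"dy":-2.9,"dz":-1.2,"rx":0.04},{"dx":0.3,"dy":-3.0,"dz":-1.0,"rx":0.04},{"dx":0.3,"dy":-3.0,"dz":-0.9,"rx":0.04}]}}

```text
invalid input at $.rows[0]: expected keys rx, ry, rz, dx, dy, dz, jaw
```

Emit:
{"fn": "send_rows", "kwargs": {"rows": [{"dx":0.3,"dy":-3.1,"dz":-0.8,"rx":0.04},{"dx":0.3,"dy":-3.1,"dz":-0.7,"rx":0.04},{"dx":0.3,"dy":-3.1,"dz":-0.6,"rx":0.04},{"dx":0.3,"dy":-3.1,"dz":-0.4,"rx":0.04},{"dx":0.3,"dy":-3.1,"dz":-0.3,"rx":0.04},{"dx":0.3,"dy":-3.2,"dz":-0.2,"rx":0.04},{"dx":0.3,"dy":-3.2,"dz":0,"rx":0.03},{"dx":0,"dy":0,"dz":0,"rx":0}]}}

```text
invalid input at $.rows[0]: expected keys rx, ry, rz, dx, dy, dz, jaw
```

```bash
python3 - <<'E'
from h import *
p,Rr,s=pose(); print(s['time_s'],p.round(4),s['ft_force'],(Rr.inv()*tgt(0)).as_rotvec().round(3))
c,im,d=cam('wrist'); cv2.imwrite('pics/w1.png',im); np.savez('w1.npz',d=d,p=im,c=c)
print(Rr.inv().apply(np.array([.428,-.256,.045])-p).round(4)*100)
E
```

```text
0.15 [0.2006 0.6443 0.2181] [0.53981655 0.51516024 0.04828967] [ 1.269e+00 -1.000e-03  1.000e-03]
[ 17.38 -48.47 -79.19]
```

View pics/w1.png

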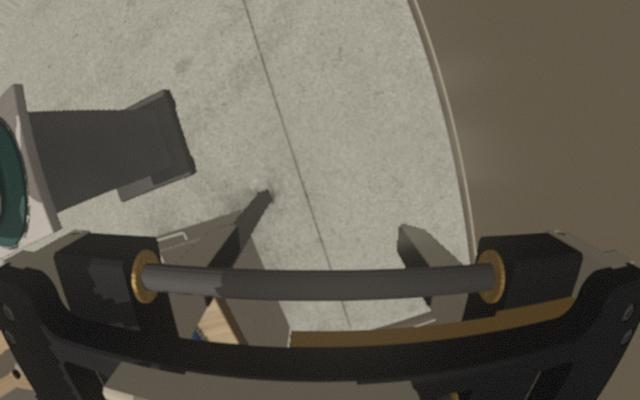

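All seven keys are required in each row, so nothing moved. The picture is the same floor view as before.

Emit:
{"fn": "send_rows", "kwargs": {"rows": [{"dx":-0.2,"dy":-1.9,"dz":-2.0,"rx":0.04,"ry":0,"rz":0,"jaw":1},{"dx":-0.2,"dy":-2.0,"dz":-1.9,"rx":0.04,"ry":0,"rz":0,"jaw":1},{"dx":-0.2,"dy":-2.1,"dz":-1.8,"rx":0.04,"ry":0,"rz":0,"jaw":1},{"dx":-0.2,"dy":-2.1,"dz":-1.7,"rx":0.04,"ry":0,"rz":0,"jaw":1},{"dx":-0.2,"dy":-2.2,"dz":-1.6,"rx":0.04,"ry":0,"rz":0,"jaw":1},{"dx":-0.2,"dy":-2.3,"dz":-1.6,"rx":0.04,"ry":0,"rz":0,"jaw":1},{"dx":-0.2,"dy":-2.3,"dz":-1.5,"rx":0.04,"ry":0,"rz":0,"jaw":1},{"dx":-0.2,"dy":-2.4,"dz":-1.4,"rx":0.04,"ry":0,"rz":0,"jaw":1}]}}

```text
time_s: 0.87
eef_pos: [0.2999, 0.4464, 0.2346]
ee_rot: [0.629, -0.323, 0.629, 0.322]
ft_force: [0.7, -0.3, -0.9]
opening: 0.0929
```

Emit:
{"fn": "send_rows", "kwargs": {"rows": [{"dx":-0.2,"dy":-2.5,"dz":-1.3,"rx":0.04,"ry":0,"rz":0,"jaw":1},{"dx":-0.2,"dy":-2.5,"dz":-1.2,"rx":0.04,"ry":0,"rz":0,"jaw":1},{"dx":-0.2,"dy":-2.5,"dz":-1.1,"rx":0.04,"ry":0,"rz":0,"jaw":1},{"dx":-0.2,"dy":-2.6,"dz":-1.0,"rx":0.04,"ry":0,"rz":0,"jaw":1},{"dx":-0.2,"dy":-2.6,"dz":-0.9,"rx":0.04,"ry":0,"rz":0,"jaw":1},{"dx":-0.2,"dy":-2.6,"dz":-0.8,"rx":0.04,"ry":0,"rz":0,"jaw":1},{"dx":-0.2,"dy":-2.7,"dz":-0.7,"rx":0.04,"ry":0,"rz":0,"jaw":1},{"dx":-0.2,"dy":-2.7,"dz":-0.6,"rx":0.04,"ry":0,"rz":0,"jaw":1}]}}

```text
time_s: 1.53
eef_pos: [0.3977, 0.2478, 0.2508]
ee_rot: [0.673, -0.218, 0.673, 0.218]
ft_force: [-0.2, 0.1, -0.4]
opening: 0.0931
```

Emit:
{"fn": "send_rows", "kwargs": {"rows": [{"dx":0.3,"dy":-2.7,"dz":-1.7,"rx":0.04,"ry":0,"rz":0,"jaw":1},{"dx":0.3,"dy":-2.7,"dz":-1.6,"rx":0.04,"ry":0,"rz":0,"jaw":1},{"dx":0.3,"dy":-2.8,"dz":-1.5,"rx":0.04,"ry":0,"rz":0,"jaw":1},{"dx":0.3,"dy":-2.8,"dz":-1.4,"rx":0.04,"ry":0,"rz":0,"jaw":1},{"dx":0.3,"dy":-2.9,"dz":-1.3,"rx":0.04,"ry":0,"rz":0,"jaw":1},{"dx":0.3,"dy":-2.9,"dz":-1.2,"rx":0.04,"ry":0,"rz":0,"jaw":1},{"dx":0.3,"dy":-3.0,"dz":-1.0,"rx":0.04,"ry":0,"rz":0,"jaw":1},{"dx":0.3,"dy":-3.0,"dz":-0.9,"rx":0.04,"ry":0,"rz":0,"jaw":1}]}}

```text
time_s: 2.2
eef_pos: [0.4107, -0.0045, 0.2266]
ee_rot: [0.699, -0.108, 0.699, 0.108]
ft_force: [1.4, 0.4, 0.3]
opening: 0.0929
```

Emit:
{"fn": "send_rows", "kwargs": {"rows": [{"dx":0.3,"dy":-3.1,"dz":-0.8,"rx":0.04,"ry":0,"rz":0,"jaw":1},{"dx":0.3,"dy":-3.1,"dz":-0.7,"rx":0.04,"ry":0,"rz":0,"jaw":1},{"dx":0.3,"dy":-3.1,"dz":-0.6,"rx":0.04,"ry":0,"rz":0,"jaw":1},{"dx":0.3,"dy":-3.1,"dz":-0.4,"rx":0.04,"ry":0,"rz":0,"jaw":1},{"dx":0.3,"dy":-3.1,"dz":-0.3,"rx":0.04,"ry":0,"rz":0,"jaw":1},{"dx":0.3,"dy":-3.2,"dz":-0.2,"rx":0.04,"ry":0,"rz":0,"jaw":1},{"dx":0.3,"dy":-3.2,"dz":0,"rx":0.03,"ry":0,"rz":0,"jaw":1},{"dx":0,"dy":0,"dz":0,"rx":0,"ry":0,"rz":0,"jaw":1}]}}

```text
time_s: 2.87
eef_pos: [0.4223, -0.2283, 0.2045]
ee_rot: [0.706, -0.012, 0.708, 0.012]
ft_force: [0.8, -0.3, 0.2]
opening: 0.093
```

```bash
python3 - <<'E'
from h import *
p,Rr,s=pose(); print(s['time_s'],p.round(4),s['ft_force'],s['qpos'].round(2),(Rr.inv()*tgt(0)).as_rotvec().round(3))
c,im,d=cam('wrist'); cv2.imwrite('pics/w1.png',im); np.savez('w1.npz',d=d,p=im,c=c)
print(Rr.inv().apply(np.array([.428,-.256,.045])-p).round(4)*100)
E
```

```text
2.8667 [ 0.4223 -0.2283  0.2045] [ 0.75951329 -0.28486533  0.19318541] [-0.55 -0.31  1.86 -0.    1.59 -0.58] [ 0.034 -0.002  0.   ]
[15.95 -2.78  0.5 ]
```

View pics/w1.png

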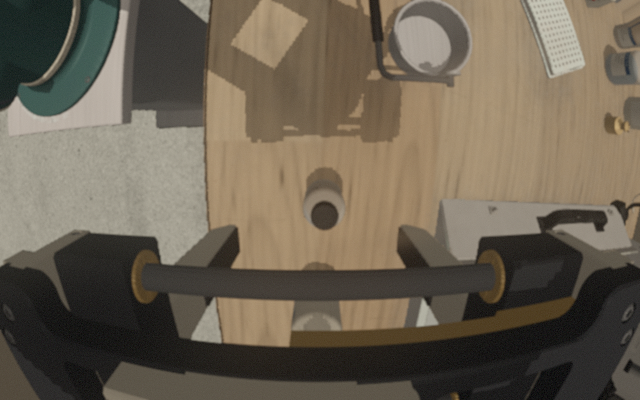

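The wrist view shows the small bottle's cap at (323,213) between the fingers, the large bottle below it at (317,315), and the pail at (430,38).

```bash
python3 - <<'E'
from h import *
z=np.load('w1.npz',allow_pickle=True); c=z['c'].item(); d=z['d']; W=cloud(c,d,True)
def box(W,lo,hi): return np.all((W>lo)&(W<hi),-1)
q=W[box(W,[.39,-.29,.02],[.47,-.2,.1])]; t=q[q[:,2]>.079]; print(len(t),cv2.minEnclosingCircle((t[:,:2]*1000).astype(np.float32)),t[:,2].max(), (t.max(0)+t.min(0))/2)
for z0,z1 in ((.02,.04),(.04,.06),(.055,.068)):
    b=q[(q[:,2]>z0)&(q[:,2]<z1)]; print(z0,len(b),cv2.minEnclosingCircle((b[:,:2]*1000).astype(np.float32)))
q=W[box(W,[.38,-.44,.1],[.47,-.34,.14])]; print(q.min(0),q.max(0))
E
```

```text
591 ((428.8338317871094, -253.1271514892578), 14.003866195678711) 0.08594731208688446 [ 0.42895383 -0.25337487  0.08256273]
0.02 133 ((427.9806213378906, -244.550048828125), 21.49601173400879)
0.04 460 ((428.2087097167969, -252.06346130371094), 23.475208282470703)
0.055 682 ((428.68792724609375, -252.73654174804688), 22.479928970336914)
[ 0.4183627  -0.37663045  0.10004312] [ 0.42913419 -0.37468882  0.10105608]
```

Emit:
{"fn": "send_rows", "kwargs": {"rows": [{"dx":0,"dy":-2.5,"dz":0.6,"rx":0.034,"ry":0,"rz":0,"jaw":1},{"dx":2.6,"dy":0,"dz":0,"rx":0,"ry":0,"rz":0,"jaw":1},{"dx":2.6,"dy":0,"dz":0,"rx":0,"ry":0,"rz":0,"jaw":1},{"dx":2.6,"dy":0,"dz":0,"rx":0,"ry":0,"rz":0,"jaw":1},{"dx":2.6,"dy":0,"dz":0,"rx":0,"ry":0,"rz":0,"jaw":1},{"dx":2.6,"dy":0,"dz":0,"rx":0,"ry":0,"rz":0,"jaw":1},{"dx":1.9,"dy":0,"dz":0,"rx":0,"ry":0,"rz":0,"jaw":1},{"dx":0.9,"dy":0,"dz":0,"rx":0,"ry":0,"rz":0,"jaw":1}]}}

```text
time_s: 3.58
eef_pos: [0.429, -0.2477, 0.0452]
ee_rot: [0.706, -0.002, 0.708, 0.003]
ft_force: [0.3, 0.2, -0.7]
opening: 0.0926
```

Emit:
{"fn": "send_rows", "kwargs": {"newtons": 15, "rows": [{"dx":0,"dy":0,"dz":0,"rx":0,"ry":0,"rz":0,"jaw":0.3},{"dx":0,"dy":0,"dz":0,"rx":0,"ry":0,"rz":0,"jaw":0.3},{"dx":0,"dy":0,"dz":0,"rx":0,"ry":0,"rz":0,"jaw":0.3},{"dx":0,"dy":0,"dz":0,"rx":0,"ry":0,"rz":0,"jaw":0.3},{"dx":0,"dy":0,"dz":0,"rx":0,"ry":0,"rz":0,"jaw":0.3},{"dx":0,"dy":0,"dz":0,"rx":0,"ry":0,"rz":0,"jaw":0.3},{"dx":0,"dy":0,"dz":0,"rx":0,"ry":0,"rz":0,"jaw":0.3},{"dx":0,"dy":0,"dz":0,"rx":0,"ry":0,"rz":0,"jaw":0.3}]}}

```text
time_s: 4.25
eef_pos: [0.4298, -0.2493, 0.0479]
ee_rot: [0.707, -0.002, 0.707, 0.002]
ft_force: [1.0, -0.3, 0.9]
opening: 0.0454
```

Emit:
{"fn": "send_rows", "kwargs": {"rows": [{"dx":-1,"dy":0,"dz":0,"rx":0,"ry":0,"rz":0,"jaw":0.3},{"dx":-2,"dy":0,"dz":0,"rx":0,"ry":0,"rz":0,"jaw":0.3},{"dx":-2.5,"dy":0,"dz":0,"rx":0,"ry":0,"rz":0,"jaw":0.3},{"dx":-2.5,"dy":0,"dz":0,"rx":0,"ry":0,"rz":0,"jaw":0.3},{"dx":-2.5,"dy":0,"dz":0,"rx":0,"ry":0,"rz":0,"jaw":0.3},{"dx":-2.5,"dy":0,"dz":0,"rx":0,"ry":0,"rz":0,"jaw":0.3},{"dx":-1.2,"dy":1.0,"dz":0.5,"rx":0,"ry":0,"rz":0,"jaw":0.3},{"dx":0,"dy":1.8,"dz":1.0,"rx":0,"ry":0,"rz":0,"jaw":0.3}]}}

```text
time_s: 4.92
eef_pos: [0.4452, -0.2218, 0.1933]
ee_rot: [0.708, -0.002, 0.706, 0.0]
ft_force: [1.1, -0.7, -0.4]
opening: 0.0458
```

```bash
python3 - <<'E'
from h import *
p,Rr,s=pose(); print(p,s['ft_force'],s['opening'])
p=np.array([.445,-.2205,p[2]])
show(plan(p,Rr,[.541,-.056,.185],tgt(.13),8))
c,im,d=cam('wrist'); cv2.imwrite('pics/w2.png',im); np.savez('w2.npz',d=d,p=im,c=c)
E
```

```text
[ 0.44519106 -0.22184411  0.19325289] [ 1.08898434 -0.71982084 -0.42867802] 0.045849174496325674
{'dx': 0.1, 'dy': 2.05, 'dz': 1.21, 'rx': -0.016, 'ry': 0.0, 'rz': 0.0}
{'dx': 0.1, 'dy': 2.03, 'dz': 1.24, 'rx': -0.016, 'ry': 0.0, 'rz': 0.0}
{'dx': 0.1, 'dy': 2.01, 'dz': 1.27, 'rx': -0.016, 'ry': 0.0, 'rz': 0.0}
{'dx': 0.1, 'dy': 1.99, 'dz': 1.3, 'rx': -0.016, 'ry': 0.0, 'rz': 0.0}
{'dx': 0.1, 'dy': 1.97, 'dz': 1.33, 'rx': -0.016, 'ry': 0.0, 'rz': 0.0}
{'dx': 0.1, 'dy': 1.95, 'dz': 1.36, 'rx': -0.016, 'ry': 0.0, 'rz': 0.0}
{'dx': 0.1, 'dy': 1.93, 'dz': 1.4, 'rx': -0.016, 'ry': 0.0, 'rz': 0.0}
{'dx': 0.1, 'dy': 1.91, 'dz': 1.43, 'rx': -0.016, 'ry': 0.0, 'rz': 0.0}
```

View pics/w2.png

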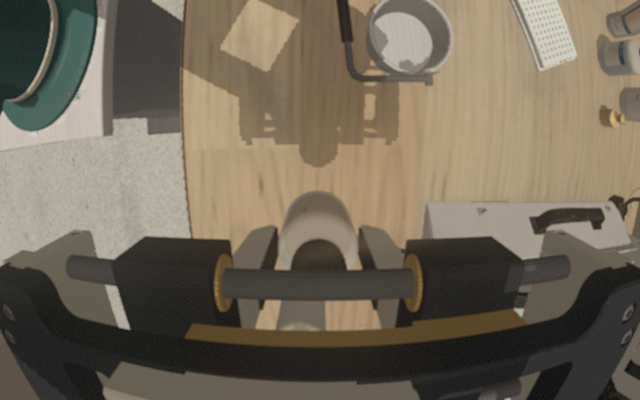

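The bottle is held between the fingers at (318,230), and the pail is at (412,35). Next I move it over the pail.

Emit:
{"fn": "send_rows", "kwargs": {"rows": [{"dx":0.1,"dy":2.1,"dz":1.2,"rx":-0.016,"ry":0,"rz":0,"jaw":0.3},{"dx":0.1,"dy":2.0,"dz":1.2,"rx":-0.016,"ry":0,"rz":0,"jaw":0.3},{"dx":0.1,"dy":2.0,"dz":1.3,"rx":-0.016,"ry":0,"rz":0,"jaw":0.3},{"dx":0.1,"dy":2.0,"dz":1.3,"rx":-0.016,"ry":0,"rz":0,"jaw":0.3},{"dx":0.1,"dy":2.0,"dz":1.3,"rx":-0.016,"ry":0,"rz":0,"jaw":0.3},{"dx":0.1,"dy":2.0,"dz":1.4,"rx":-0.016,"ry":0,"rz":0,"jaw":0.3},{"dx":0.1,"dy":1.9,"dz":1.4,"rx":-0.016,"ry":0,"rz":0,"jaw":0.3},{"dx":0.1,"dy":1.9,"dz":1.4,"rx":-0.016,"ry":0,"rz":0,"jaw":0.3}]}}

```text
time_s: 5.63
eef_pos: [0.5401, -0.0541, 0.1812]
ee_rot: [0.705, -0.047, 0.706, 0.048]
ft_force: [0.9, -0.3, -1.1]
opening: 0.0459
```

Emit:
{"fn": "send_rows", "kwargs": {"rows": [{"dx":0,"dy":0,"dz":0,"rx":0,"ry":0,"rz":0,"jaw":0.3},{"dx":0,"dy":0,"dz":0,"rx":0,"ry":0,"rz":0,"jaw":0.3},{"dx":0,"dy":0,"dz":0,"rx":0,"ry":0,"rz":0,"jaw":0.3},{"dx":0,"dy":0,"dz":0,"rx":0,"ry":0,"rz":0,"jaw":0.3},{"dx":0,"dy":0,"dz":0,"rx":0,"ry":0,"rz":0,"jaw":0.3},{"dx":0,"dy":0,"dz":0,"rx":0,"ry":0,"rz":0,"jaw":0.3},{"dx":0,"dy":0,"dz":0,"rx":0,"ry":0,"rz":0,"jaw":0.3},{"dx":0,"dy":0,"dz":0,"rx":0,"ry":0,"rz":0,"jaw":0.3}]}}

```text
time_s: 6.3
eef_pos: [0.5397, -0.0562, 0.1817]
ee_rot: [0.706, -0.047, 0.706, 0.047]
ft_force: [0.4, 1.1, -1.6]
opening: 0.0456
```

```bash
python3 - <<'E'
from h import *
p,Rr,s=pose(); print(s['time_s'],p.round(4),s['opening'],(Rr.inv()*tgt(.13)).as_rotvec().round(3))
c,im,d=cam('side'); cv2.imwrite('pics/s3.png',cv2.resize(im[100:300,200:440],None,fx=3,fy=3,interpolation=cv2.INTER_CUBIC)); W=cloud(c,d)
def box(W,lo,hi): return np.all((W>lo)&(W<hi),-1)
q=W[box(W,p+[-.03,-.04,-.06],p+[.03,.04,-.01])]; print('bottle',len(q),q.min(0),q.max(0),q.mean(0))
print(Rr.inv().apply(np.array([.541,-.056,.053])-p).round(4)*100)
E
```

```text
6.3 [ 0.5397 -0.0562  0.1817] 0.04559782087575553 [0.002 0.    0.   ]
bottle 154 [ 0.51436615 -0.08748728  0.13363346] [ 0.55537611 -0.0490879   0.17156432] [ 0.5315422  -0.07709581  0.15390654]
[1.287e+01 1.000e-02 1.300e-01]
```

View pics/s3.png

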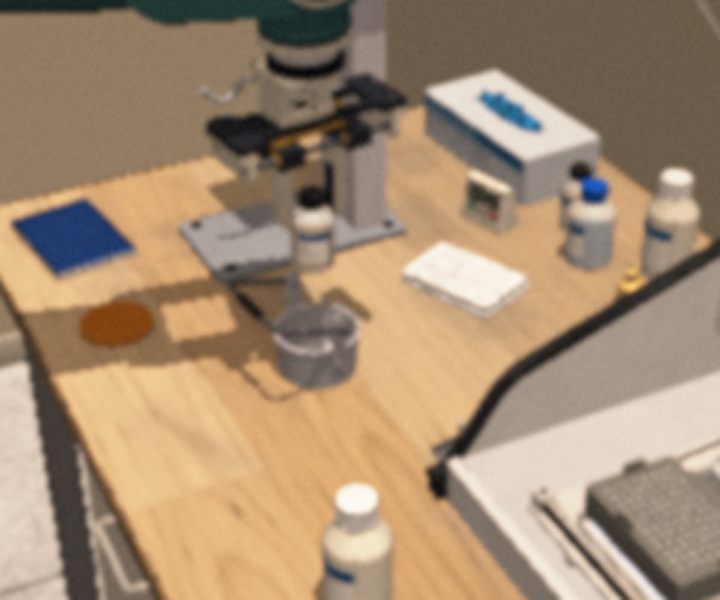

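The side view shows the bottle upright over the pail at (312,230), with its base near z = 0.134. Now I lower it.

Emit:
{"fn": "send_rows", "kwargs": {"rows": [{"dx":1.5,"dy":0,"dz":0.1,"rx":0,"ry":0,"rz":0,"jaw":0.3},{"dx":2.2,"dy":0,"dz":0,"rx":0,"ry":0,"rz":0,"jaw":0.3},{"dx":2.2,"dy":0,"dz":0,"rx":0,"ry":0,"rz":0,"jaw":0.3},{"dx":2.2,"dy":0,"dz":0,"rx":0,"ry":0,"rz":0,"jaw":0.3},{"dx":2.0,"dy":0,"dz":0,"rx":0,"ry":0,"rz":0,"jaw":0.3},{"dx":1.3,"dy":0,"dz":0,"rx":0,"ry":0,"rz":0,"jaw":0.3},{"dx":0.7,"dy":0,"dz":0,"rx":0,"ry":0,"rz":0,"jaw":0.3},{"dx":0.3,"dy":0,"dz":0,"rx":0,"ry":0,"rz":0,"jaw":0.3}]}}

```text
time_s: 7.02
eef_pos: [0.5406, -0.0558, 0.0569]
ee_rot: [0.705, -0.047, 0.706, 0.047]
ft_force: [-0.4, 0.1, -1.0]
opening: 0.046
```

Emit:
{"fn": "send_rows", "kwargs": {"rows": [{"dx":0.2,"dy":0,"dz":0,"rx":0,"ry":0,"rz":0,"jaw":0.3},{"dx":0.2,"dy":0,"dz":0,"rx":0,"ry":0,"rz":0,"jaw":0.3},{"dx":0,"dy":0,"dz":0,"rx":0,"ry":0,"rz":0,"jaw":0.3},{"dx":0,"dy":0,"dz":0,"rx":0,"ry":0,"rz":0,"jaw":0.3},{"dx":0,"dy":0,"dz":0,"rx":0,"ry":0,"rz":0,"jaw":0.3},{"dx":0,"dy":0,"dz":0,"rx":0,"ry":0,"rz":0,"jaw":0.3},{"dx":0,"dy":0,"dz":0,"rx":0,"ry":0,"rz":0,"jaw":0.3},{"dx":0,"dy":0,"dz":0,"rx":0,"ry":0,"rz":0,"jaw":0.3}]}}

```text
time_s: 7.68
eef_pos: [0.5408, -0.0558, 0.0538]
ee_rot: [0.706, -0.047, 0.705, 0.047]
ft_force: [-0.3, -0.3, -0.9]
opening: 0.0457
```

Emit:
{"fn": "send_rows", "kwargs": {"rows": [{"dx":0.1,"dy":0,"dz":0,"rx":0,"ry":0,"rz":0,"jaw":0.3},{"dx":0.1,"dy":0,"dz":0,"rx":0,"ry":0,"rz":0,"jaw":0.3},{"dx":0,"dy":0,"dz":0,"rx":0,"ry":0,"rz":0,"jaw":0.3},{"dx":0,"dy":0,"dz":0,"rx":0,"ry":0,"rz":0,"jaw":0.54},{"dx":0,"dy":0,"dz":0,"rx":0,"ry":0,"rz":0,"jaw":0.56},{"dx":0,"dy":0,"dz":0,"rx":0,"ry":0,"rz":0,"jaw":0.58},{"dx":0,"dy":0,"dz":0,"rx":0,"ry":0,"rz":0,"jaw":0.58},{"dx":0,"dy":0,"dz":0,"rx":0,"ry":0,"rz":0,"jaw":0.58}]}}

```text
time_s: 8.35
eef_pos: [0.5408, -0.0558, 0.0516]
ee_rot: [0.706, -0.047, 0.706, 0.047]
ft_force: [-0.4, -0.1, -0.4]
opening: 0.0539
```

Emit:
{"fn": "send_rows", "kwargs": {"rows": [{"dx":-0.3,"dy":0,"dz":0,"rx":0,"ry":0,"rz":0,"jaw":0.62},{"dx":-0.6,"dy":0,"dz":0,"rx":0,"ry":0,"rz":0,"jaw":0.65},{"dx":-1.5,"dy":0,"dz":0,"rx":0,"ry":0,"rz":0,"jaw":0.65},{"dx":-2.5,"dy":0,"dz":0,"rx":0,"ry":0,"rz":0,"jaw":0.65},{"dx":-2.5,"dy":0,"dz":0,"rx":0,"ry":0,"rz":0,"jaw":0.65},{"dx":-2.5,"dy":0,"dz":0,"rx":0,"ry":0,"rz":0,"jaw":0.65},{"dx":-2.5,"dy":0,"dz":0,"rx":0,"ry":0,"rz":0,"jaw":0.65},{"dx":-2.0,"dy":0,"dz":0,"rx":0,"ry":0,"rz":0,"jaw":0.65}]}}

```text
time_s: 9.02
eef_pos: [0.5409, -0.0558, 0.1984]
ee_rot: [0.706, -0.047, 0.705, 0.047]
ft_force: [-0.9, 0.6, 0.2]
opening: 0.0607
```

```bash
python3 - <<'E'
from h import *
p,Rr,s=pose(); print(s['time_s'],p.round(4),s['opening'],(Rr.inv()*tgt(.13)).as_rotvec().round(3))
c,im,d=cam('side'); cv2.imwrite('pics/s4.png',cv2.resize(im[100:300,200:440],None,fx=3,fy=3,interpolation=cv2.INTER_CUBIC)); S=cloud(c,d)
c,im,d=cam('wrist'); cv2.imwrite('pics/w4.png',im); W=cloud(c,d,True)
np.savez('c4.npz',S=S,W=W)
def box(W,lo,hi): return np.all((W>lo)&(W<hi),-1)
for C in (S,W):
    q=C[box(C,[.44,-.14,.06],[.51,.03,.14])]
    b=q[q[:,0]<.478]; l=np.polyfit(b[:,1],b[:,0],1); print('sleeve',len(b),l,b.mean(0),np.percentile(b,[2,98],0).round(3).tolist())
    q=C[box(C,[.49,-.11,.072],[.6,0,.1])]; print('cap',len(q),(q.min(0)+q.max(0))/2,np.median(q,0))
    r=C[box(C,[.485,-.12,.044],[.6,0,.054])]; print(len(r))
E
```

```text
9.0167 [ 0.5409 -0.0558  0.1984] 0.060738202964068684 [0.003 0.002 0.001]
sleeve 64 [-0.06490719  0.46230293] [ 0.46674392 -0.06842055  0.10667311] [[0.46, -0.122, 0.1], [0.476, -0.014, 0.112]]
cap 135 [ 0.5233692  -0.05565454  0.08488042] [ 0.53732187 -0.062289    0.08627238]
147
sleeve 939 [-0.02874145  0.46509053] [ 0.46657796 -0.051752    0.10701149] [[0.46, -0.096, 0.102], [0.475, -0.009, 0.11]]
cap 1360 [ 0.52218306 -0.0549889   0.08548609] [ 0.53691874 -0.05287686  0.0878513 ]
1315
```

View pics/s4.png

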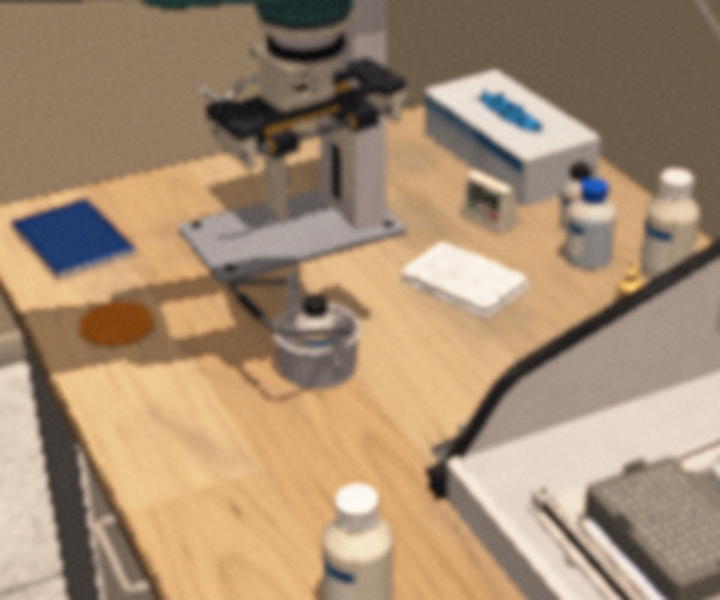

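View pics/w4.png

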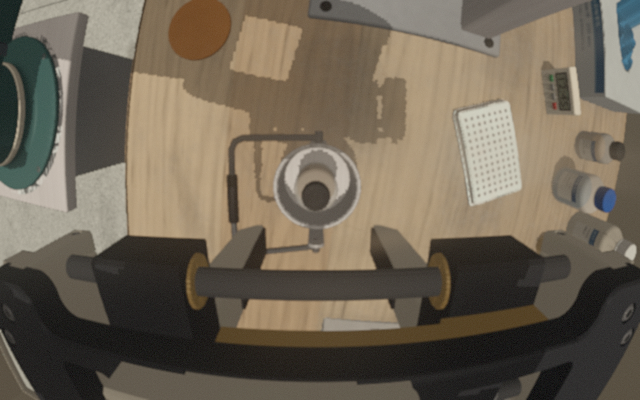

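The bottle stands in the pail (cap at (316,195) in the wrist view), and the bail is still down with its sleeve at (233,198). I locate the sleeve more exactly.

```bash
python3 - <<'E'
from h import *
z=np.load('c4.npz'); W=z['W']
q=W[178:218,226:242].reshape(-1,3); q=q[(q[:,2]>.08)&(q[:,2]<.13)]
c=q.mean(0); u,s,vt=np.linalg.svd(q-c); print(len(q),c,vt[0], np.percentile(q,[2,98],0))
b=W[133:253,226:330].reshape(-1,3); b=b[(b[:,2]>.06)&(b[:,2]<.13)&(b[:,0]<.55)]
far=b[b[:,0]<.475]; print('cross',np.polyfit(far[:,1],far[:,0],1), far[:,1].min(),far[:,1].max())
for s in (-1,1):
    l=b[(s*(b[:,1]+.06)>.045)]; print('leg',len(l),np.polyfit(l[:,0],l[:,1],1),np.polyfit(l[:,0],l[:,2],1),l.mean(0))
# sleeve centre -> TCP target at lean 45
p,Rr,s=pose()
sc=np.array([.467,-.0695,.105]); 
for lean in (.7,.785):
    T=tgt(.13,lean); print(lean,'TCP',(sc+T.apply([.019,0,0])).round(4), (Rr.inv()*T).as_rotvec().round(3))
E
```

```text
430 [ 0.46680993 -0.06455979  0.10811684] [ 0.10598548 -0.99435659 -0.0046963 ] [[ 0.46125581 -0.08220926  0.10364715]
 [ 0.47184314 -0.04713034  0.11016831]]
cross [-0.04682374  0.46386077] -0.10112979875747875 -0.008057253570900999
leg 325 [ 0.11258519 -0.17186305] [-0.24968783  0.22049485] [ 0.52591659 -0.11265263  0.08917988]
leg 698 [ 0.07193343 -0.04473509] [-0.27846497  0.23339179] [ 0.50694625 -0.00826871  0.09222502]
0.7 TCP [ 0.4791 -0.0679  0.0905] [ 0.003 -0.695  0.   ]
0.785 TCP [ 0.4803 -0.0678  0.0916] [ 0.003 -0.78   0.   ]
```

```bash
python3 - <<'E'
from h import *
p,Rr,s=pose(); T=tgt(.11,.78); sc=np.array([.4655,-.067,.104]); g=sc+T.apply([.019,0,0]); pre=g-T.apply([.06,0,0]); print(g,pre)
show(plan(p,Rr,pre,T,8))
E
```

```text
[ 0.47878155 -0.06553311  0.09049264] [ 0.43683982 -0.0701654   0.13314746]
{'dx': 0.83, 'dy': -0.0, 'dz': -1.33, 'rx': 0.003, 'ry': -0.097, 'rz': -0.001}
{'dx': 0.7, 'dy': -0.0, 'dz': -1.4, 'rx': 0.003, 'ry': -0.097, 'rz': -0.001}
{'dx': 0.56, 'dy': -0.01, 'dz': -1.46, 'rx': 0.003, 'ry': -0.097, 'rz': -0.001}
{'dx': 0.41, 'dy': -0.01, 'dz': -1.51, 'rx': 0.003, 'ry': -0.097, 'rz': -0.001}
{'dx': 0.27, 'dy': -0.01, 'dz': -1.54, 'rx': 0.003, 'ry': -0.097, 'rz': -0.001}
{'dx': 0.12, 'dy': -0.02, 'dz': -1.56, 'rx': 0.003, 'ry': -0.097, 'rz': -0.001}
{'dx': -0.04, 'dy': -0.02, 'dz': -1.57, 'rx': 0.003, 'ry': -0.097, 'rz': -0.001}
{'dx': -0.19, 'dy': -0.03, 'dz': -1.56, 'rx': 0.003, 'ry': -0.097, 'rz': -0.001}
```

Emit:
{"fn": "send_rows", "kwargs": {"rows": [{"dx":0.8,"dy":0,"dz":-1.3,"rx":0.003,"ry":-0.097,"rz":0,"jaw":0.4},{"dx":0.7,"dy":0,"dz":-1.4,"rx":0.003,"ry":-0.097,"rz":0,"jaw":0.4},{"dx":0.6,"dy":0,"dz":-1.5,"rx":0.003,"ry":-0.097,"rz":0,"jaw":0.4},{"dx":0.4,"dy":0,"dz":-1.5,"rx":0.003,"ry":-0.097,"rz":0,"jaw":0.4},{"dx":0.3,"dy":0,"dz":-1.5,"rx":0.003,"ry":-0.097,"rz":0,"jaw":0.4},{"dx":0.1,"dy":0,"dz":-1.6,"rx":0.003,"ry":-0.097,"rz":0,"jaw":0.4},{"dx":0,"dy":0,"dz":-1.6,"rx":0.003,"ry":-0.097,"rz":0,"jaw":0.4},{"dx":-0.2,"dy":0,"dz":-1.6,"rx":0.003,"ry":-0.097,"rz":0,"jaw":0.4}]}}

```text
time_s: 9.78
eef_pos: [0.462, -0.0796, 0.1176]
ee_rot: [0.917, -0.013, 0.395, 0.059]
ft_force: [0.1, 1.2, -2.2]
opening: 0.0372
```

Emit:
{"fn": "send_rows", "kwargs": {"rows": [{"dx":0,"dy":0,"dz":0,"rx":0,"ry":0,"rz":0,"jaw":0.4},{"dx":0,"dy":0,"dz":0,"rx":0,"ry":0,"rz":0,"jaw":0.4},{"dx":0,"dy":0,"dz":0,"rx":0,"ry":0,"rz":0,"jaw":0.4},{"dx":0,"dy":0,"dz":0,"rx":0,"ry":0,"rz":0,"jaw":0.4},{"dx":0,"dy":0,"dz":0,"rx":0,"ry":0,"rz":0,"jaw":0.4},{"dx":0,"dy":0,"dz":0,"rx":0,"ry":0,"rz":0,"jaw":0.4},{"dx":0,"dy":0,"dz":0,"rx":0,"ry":0,"rz":0,"jaw":0.4},{"dx":0,"dy":0,"dz":0,"rx":0,"ry":0,"rz":0,"jaw":0.4}]}}

```text
time_s: 10.45
eef_pos: [0.4636, -0.0799, 0.1236]
ee_rot: [0.918, -0.016, 0.393, 0.059]
ft_force: [-0.6, -0.4, -0.7]
opening: 0.0372
```

```bash
python3 - <<'E'
from h import *
p,Rr,s=pose(); T=tgt(.11,.78); g=np.array([.4788,-.0655,.0905]); print(s['time_s'],p.round(4),s['qpos'].round(2),(Rr.inv()*T).as_rotvec().round(3),'to grasp cm',Rr.inv().apply(g-p).round(4)*100)
c,im,d=cam('wrist'); cv2.imwrite('pics/w5.png',im); W=cloud(c,d,True); np.savez('c5.npz',W=W)
c,im,d=cam('side'); cv2.imwrite('pics/s5.png',cv2.resize(im[100:300,200:440],None,fx=3,fy=3,interpolation=cv2.INTER_CUBIC))
E
```

```text
10.45 [ 0.4636 -0.0799  0.1236] [-0.49 -0.83  2.44  0.53  0.94 -0.79] [-0.005 -0.017 -0.019] to grasp cm [ 3.57  1.19 -1.09]
```

View pics/w5.png

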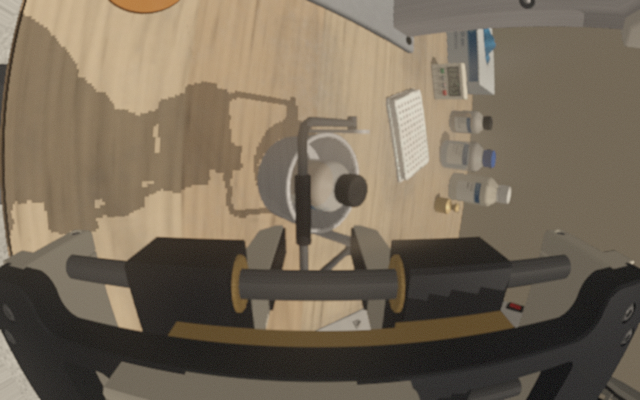

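View pics/s5.png

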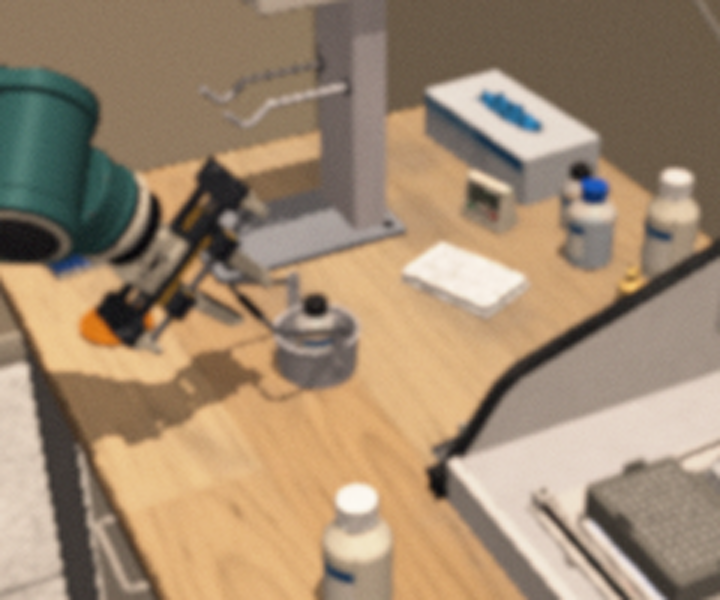

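The arm hit the limits of joints 2 and 3, because a 45° lean this close to the base is out of reach. I use a smaller lean (0.5) here and will lean further once the sleeve is further out. The wrist view shows the sleeve at (303,205), ahead of the fingers.

```bash
python3 - <<'E'
from h import *
z=np.load('c5.npz'); W=z['W']
q=W[180:225,294:312].reshape(-1,3); q=q[(q[:,2]>.08)&(q[:,2]<.13)&(q[:,0]<.5)]
print(len(q),q.mean(0),np.median(q,0),np.percentile(q,[3,97],0))
p,Rr,s=pose(); T=tgt(.11,.5); sc=np.array([.4655,-.067,.104]); g=sc+T.apply([.019,0,0]); pre=g-T.apply([.05,0,0]); print(g,pre)
show(plan(p,Rr,pre,T,6))
E
```

```text
722 [ 0.4627709  -0.06056996  0.10742162] [ 0.46232706 -0.06040184  0.10811666] [[ 0.45939247 -0.07367898  0.10288534]
 [ 0.46758527 -0.04780415  0.10989803]]
[ 0.47455403 -0.06600002  0.08732593] [ 0.45072763 -0.06863155  0.13120506]
{'dx': -0.22, 'dy': 0.22, 'dz': -0.05, 'rx': -0.0, 'ry': 0.044, 'rz': -0.003}
{'dx': -0.22, 'dy': 0.22, 'dz': -0.06, 'rx': -0.0, 'ry': 0.044, 'rz': -0.003}
{'dx': -0.22, 'dy': 0.22, 'dz': -0.07, 'rx': -0.0, 'ry': 0.044, 'rz': -0.003}
{'dx': -0.22, 'dy': 0.22, 'dz': -0.08, 'rx': -0.0, 'ry': 0.044, 'rz': -0.003}
{'dx': -0.21, 'dy': 0.21, 'dz': -0.09, 'rx': -0.0, 'ry': 0.044, 'rz': -0.003}
{'dx': -0.21, 'dy': 0.21, 'dz': -0.1, 'rx': -0.0, 'ry': 0.044, 'rz': -0.003}
```

Emit:
{"fn": "send_rows", "kwargs": {"rows": [{"dx":-0.2,"dy":0.2,"dz":-0.1,"rx":0,"ry":0.044,"rz":-0.003,"jaw":0.4},{"dx":-0.2,"dy":0.2,"dz":-0.1,"rx":0,"ry":0.044,"rz":-0.003,"jaw":0.4},{"dx":-0.2,"dy":0.2,"dz":-0.1,"rx":0,"ry":0.044,"rz":-0.003,"jaw":0.4},{"dx":-0.2,"dy":0.2,"dz":-0.1,"rx":0,"ry":0.044,"rz":-0.003,"jaw":0.4},{"dx":-0.2,"dy":0.2,"dz":-0.1,"rx":0,"ry":0.044,"rz":-0.003,"jaw":0.4},{"dx":-0.2,"dy":0.2,"dz":-0.1,"rx":0,"ry":0.044,"rz":-0.003,"jaw":0.4},{"dx":0,"dy":0,"dz":0,"rx":0,"ry":0,"rz":0,"jaw":0.4},{"dx":0,"dy":0,"dz":0,"rx":0,"ry":0,"rz":0,"jaw":0.4}]}}

```text
time_s: 11.22
eef_pos: [0.4505, -0.0694, 0.1292]
ee_rot: [0.859, -0.027, 0.51, 0.048]
ft_force: [0.1, 0.9, -0.2]
opening: 0.0374
```

```bash
python3 - <<'E'
from h import *
p,Rr,s=pose(); print(s['time_s'],p.round(4),s['qpos'].round(2),s['joint_vel'].round(2),(Rr.inv()*tgt(.11,.5)).as_rotvec().round(3),Rr.inv().apply(np.array([.4508,-.0686,.1312])-p).round(4)*100)
E
```

```text
11.2167 [ 0.4505 -0.0694  0.1292] [-0.35 -0.72  2.3   0.24  1.12 -0.52] [-0.02 -0.01  0.02  0.01 -0.01 -0.01] [-0.002 -0.    -0.003] [-0.15  0.08  0.13]
```

Emit:
{"fn": "send_rows", "kwargs": {"rows": [{"dx":1.0,"dy":0,"dz":0.1,"rx":0,"ry":0,"rz":0,"jaw":0.4},{"dx":1.5,"dy":0,"dz":0,"rx":0,"ry":0,"rz":0,"jaw":0.4},{"dx":1.5,"dy":0,"dz":0,"rx":0,"ry":0,"rz":0,"jaw":0.4},{"dx":0.8,"dy":0,"dz":0,"rx":0,"ry":0,"rz":0,"jaw":0.4},{"dx":0,"dy":0,"dz":0,"rx":0,"ry":0,"rz":0,"jaw":0.3},{"dx":0,"dy":0,"dz":0,"rx":0,"ry":0,"rz":0,"jaw":0.2},{"dx":0,"dy":0,"dz":0,"rx":0,"ry":0,"rz":0,"jaw":0.2},{"dx":0,"dy":0,"dz":0,"rx":0,"ry":0,"rz":0,"jaw":0.2}]}}

```text
time_s: 11.88
eef_pos: [0.474, -0.0672, 0.0885]
ee_rot: [0.859, -0.027, 0.509, 0.047]
ft_force: [0.3, 0.3, -0.2]
opening: 0.0196
```

```bash
python3 - <<'E'
from h import *
p,Rr,s=pose(); print(s['time_s'],p.round(4),s['opening'],s['ft_force'],(p-Rr.apply([.019,0,0])).round(4))
c,im,d=cam('wrist'); cv2.imwrite('pics/w6.png',im); W=cloud(c,d,True); np.savez('c6.npz',W=W)
E
```

```text
11.8833 [ 0.474  -0.0672  0.0885] 0.019601494255511415 [ 0.25825959  0.34390471 -0.24266721] [ 0.4649 -0.0682  0.1051]
```

View pics/w6.png

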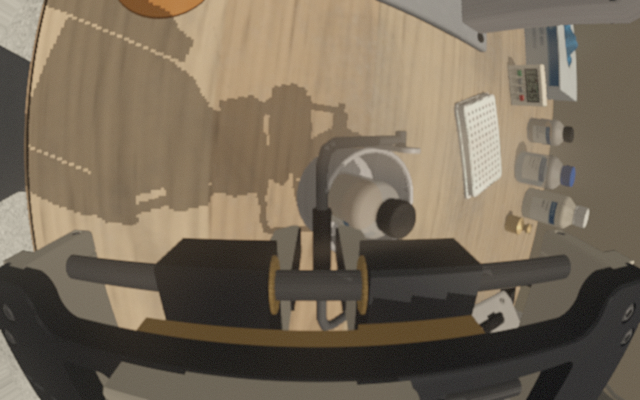

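The sleeve is between the pads at (322,225). I plan the arc that raises the bail about its hinge.

```bash
cat > arc.py <<'E'
from h import *
p,Rr,s=pose(); yaw=.11
H=np.array([.5415,-.0587,.08]); a=np.array([np.cos(yaw),np.sin(yaw),0]); up=np.array([0,0,1.])
import sys
n=24; P=p; Q=Rr
for i in range(1,n+1):
    th=.304+(1.57-.304)*i/n; ln=.5+.28*i/n
    T=tgt(yaw,ln); t=H+.08*(-np.cos(th)*a+np.sin(th)*up)+T.apply([.019,0,0])
    d=Q.inv().apply(t-P)*100; r=(Q.inv()*T).as_rotvec()
    print(i,d.round(2),r.round(3)); P=t;Q=T
print(P)
E
python3 arc.py
```

```text
1 [-0.14  0.1   0.35] [-0.002 -0.012 -0.002]
2 [-0.26  0.    0.35] [ 0.    -0.012 -0.   ]
3 [-0.24 -0.    0.37] [ 0.    -0.012 -0.   ]
4 [-0.22  0.    0.38] [ 0.    -0.012  0.   ]
5 [-0.2  0.   0.4] [-0.    -0.012 -0.   ]
6 [-0.17 -0.    0.41] [ 0.    -0.012  0.   ]
7 [-0.15  0.    0.42] [ 0.    -0.012 -0.   ]
8 [-0.12 -0.    0.43] [ 0.    -0.012 -0.   ]
9 [-0.09  0.    0.43] [ 0.    -0.012  0.   ]
10 [-0.07 -0.    0.44] [-0.    -0.012 -0.   ]
11 [-0.04 -0.    0.44] [ 0.    -0.012  0.   ]
12 [-0.01  0.    0.44] [ 0.    -0.012  0.   ]
13 [0.01 0.   0.44] [-0.    -0.012 -0.   ]
14 [ 0.04 -0.    0.44] [ 0.    -0.012  0.   ]
15 [0.07 0.   0.44] [-0.    -0.012  0.   ]
16 [ 0.09 -0.    0.43] [ 0.    -0.012 -0.   ]
17 [0.12 0.   0.43] [ 0.    -0.012  0.   ]
18 [ 0.15 -0.    0.42] [ 0.    -0.012  0.   ]
19 [0.17 0.   0.41] [-0.    -0.012 -0.   ]
20 [0.2 0.  0.4] [-0.    -0.012  0.   ]
21 [ 0.22 -0.    0.38] [-0.    -0.012 -0.   ]
22 [0.24 0.   0.37] [ 0.    -0.012 -0.   ]
23 [ 0.26 -0.    0.35] [ 0.    -0.012  0.   ]
24 [0.28 0.   0.33] [ 0.    -0.012 -0.   ]
[ 0.55471823 -0.0572401   0.14649262]
```

Emit:
{"fn": "send_rows", "kwargs": {"newtons": 3, "rows": [{"dx":-0.1,"dy":0.1,"dz":0.3,"rx":0,"ry":-0.012,"rz":0,"jaw":0.14},{"dx":-0.3,"dy":0,"dz":0.4,"rx":0,"ry":-0.012,"rz":0,"jaw":0.14},{"dx":-0.2,"dy":0,"dz":0.4,"rx":0,"ry":-0.012,"rz":0,"jaw":0.14},{"dx":-0.2,"dy":0,"dz":0.4,"rx":0,"ry":-0.012,"rz":0,"jaw":0.14},{"dx":-0.2,"dy":0,"dz":0.4,"rx":0,"ry":-0.012,"rz":0,"jaw":0.14},{"dx":-0.2,"dy":0,"dz":0.4,"rx":0,"ry":-0.012,"rz":0,"jaw":0.14},{"dx":-0.2,"dy":0,"dz":0.4,"rx":0,"ry":-0.012,"rz":0,"jaw":0.14},{"dx":-0.1,"dy":0,"dz":0.4,"rx":0,"ry":-0.012,"rz":0,"jaw":0.14}]}}

```text
time_s: 12.6
eef_pos: [0.4928, -0.0641, 0.117]
ee_rot: [0.882, -0.024, 0.468, 0.049]
ft_force: [-0.8, -0.4, -0.0]
opening: 0.0132
```

```bash
cat > chk.py <<'E'
from h import *
import sys
k=sys.argv[1]
p,Rr,s=pose(); g=p-Rr.apply([.019,0,0])
H=np.array([.5415,-.0587,.08]); a=np.array([np.cos(.11),np.sin(.11),0])
v=g-H; print(s['time_s'],p.round(4),s['opening'],s['ft_force'].round(1),'grasp',g.round(4),'theta',np.arctan2(v[2],-v@a),'r',np.hypot(v[2],v@a),'lat',np.cross(a,v)[2], 'ornt',Rr.as_matrix()[:,0].round(3))
c,im,d=cam('wrist'); cv2.imwrite(f'pics/w{k}.png',im)
E
python3 chk.py 7
```

```text
12.6 [ 0.4928 -0.0641  0.117 ] 0.013217480451966872 [-0.8 -0.4 -0. ] grasp [ 0.4822 -0.0653  0.1327] theta 0.7238370607667187 r 0.07962788175764927 lat -2.4093954119864917e-05 ornt [ 0.558  0.063 -0.827]
```

View pics/w7.png

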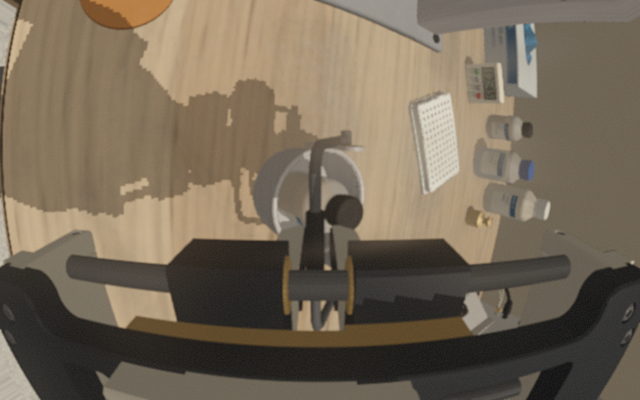

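The sleeve at (312,228) rides between the pads and the pail stays put. I continue along the arc.

Emit:
{"fn": "send_rows", "kwargs": {"rows": [{"dx":-0.1,"dy":0,"dz":0.4,"rx":0,"ry":-0.012,"rz":0,"jaw":0.14},{"dx":-0.1,"dy":0,"dz":0.4,"rx":0,"ry":-0.012,"rz":0,"jaw":0.14},{"dx":0,"dy":0,"dz":0.4,"rx":0,"ry":-0.012,"rz":0,"jaw":0.14},{"dx":0,"dy":0,"dz":0.5,"rx":0,"ry":-0.012,"rz":0,"jaw":0.14},{"dx":0,"dy":0,"dz":0.5,"rx":0,"ry":-0.012,"rz":0,"jaw":0.14},{"dx":0,"dy":0,"dz":0.5,"rx":0,"ry":-0.012,"rz":0,"jaw":0.14},{"dx":0.1,"dy":0,"dz":0.4,"rx":0,"ry":-0.012,"rz":0,"jaw":0.14},{"dx":0.1,"dy":0,"dz":0.4,"rx":0,"ry":-0.012,"rz":0,"jaw":0.14}]}}

```text
time_s: 13.32
eef_pos: [0.521, -0.061, 0.1376]
ee_rot: [0.904, -0.022, 0.425, 0.05]
ft_force: [0.0, 0.7, 0.0]
opening: 0.0129
```

Emit:
{"fn": "send_rows", "kwargs": {"rows": [{"dx":0.1,"dy":0,"dz":0.4,"rx":0,"ry":-0.012,"rz":0,"jaw":0.14},{"dx":0.1,"dy":0,"dz":0.4,"rx":0,"ry":-0.012,"rz":0,"jaw":0.14},{"dx":0.2,"dy":0,"dz":0.4,"rx":0,"ry":-0.012,"rz":0,"jaw":0.14},{"dx":0.2,"dy":0,"dz":0.4,"rx":0,"ry":-0.012,"rz":0,"jaw":0.14},{"dx":0.2,"dy":0,"dz":0.4,"rx":0,"ry":-0.012,"rz":0,"jaw":0.14},{"dx":0.2,"dy":0,"dz":0.4,"rx":0,"ry":-0.012,"rz":0,"jaw":0.14},{"dx":0.2,"dy":0,"dz":0.3,"rx":0,"ry":-0.012,"rz":0,"jaw":0.14},{"dx":0,"dy":0,"dz":0,"rx":0,"ry":0,"rz":0,"jaw":0.14}]}}

```text
time_s: 13.98
eef_pos: [0.5489, -0.0579, 0.1461]
ee_rot: [0.921, -0.02, 0.387, 0.051]
ft_force: [-0.4, 0.3, 1.1]
opening: 0.0132
```

```bash
python3 chk.py 8; python3 - <<'E'
from h import *
c,im,d=cam('side'); cv2.imwrite('pics/s8.png',cv2.resize(im[100:300,200:440],None,fx=3,fy=3,interpolation=cv2.INTER_CUBIC))
E
```

```text
13.9833 [ 0.5489 -0.0579  0.1461] 0.013189051536766113 [-0.4  0.3  1.1] grasp [ 0.5357 -0.0594  0.1596] theta 1.497861552110942 r 0.07984441936901465 lat -5.7569821776408685e-05 ornt [ 0.696  0.078 -0.714]
```

View pics/w8.png

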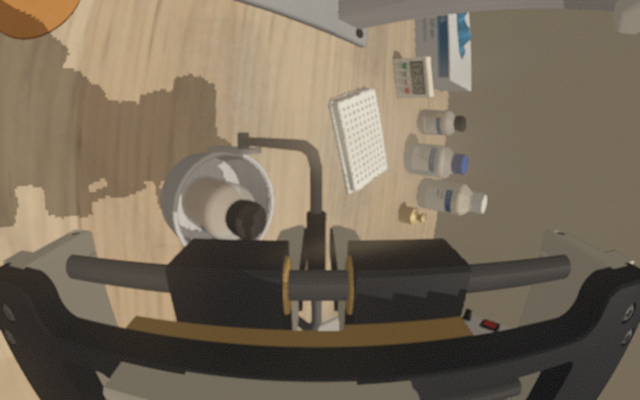

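View pics/s8.png

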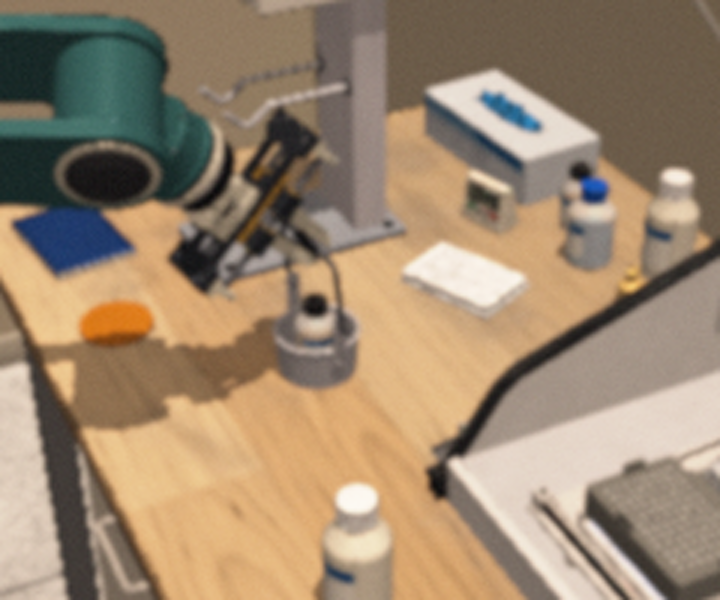

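The bail is upright, at about 1.5 rad. I lean the tool further (to about 0.93) about the sleeve while it is loosely caged, then check reach.

```bash
python3 - <<'E'
from h import *
p,Rr,s=pose(); print(s['qpos'].round(3)); g=p-Rr.apply([.019,0,0])
P,Q=p,Rr
for i in range(1,5):
    T=tgt(.11,.774+.16*i/4); t=g+np.array([.001,0,0])*i/4+T.apply([.019,0,0]); print((Q.inv().apply(t-P)*100).round(2),(Q.inv()*T).as_rotvec().round(3)); P,Q=t,T
E
```

```text
[-0.31  -0.598  2.289  0.425  0.768 -0.621]
[ 0.02 -0.01  0.09] [-0.003 -0.04  -0.001]
[ 0.02 -0.    0.09] [-0.   -0.04  0.  ]
[ 0.02 -0.    0.09] [ 0.   -0.04 -0.  ]
[ 0.02 -0.    0.09] [-0.   -0.04 -0.  ]
```

Emit:
{"fn": "send_rows", "kwargs": {"newtons": 30, "rows": [{"dx":0,"dy":0,"dz":0.1,"rx":0,"ry":-0.04,"rz":0,"jaw":0.14},{"dx":0,"dy":0,"dz":0.1,"rx":0,"ry":-0.04,"rz":0,"jaw":0.14},{"dx":0,"dy":0,"dz":0.1,"rx":0,"ry":-0.04,"rz":0,"jaw":0.14},{"dx":0,"dy":0,"dz":0.1,"rx":0,"ry":-0.04,"rz":0,"jaw":0.14},{"dx":0,"dy":0,"dz":0,"rx":0,"ry":0,"rz":0,"jaw":0.14},{"dx":0,"dy":0,"dz":0,"rx":0,"ry":0,"rz":0,"jaw":0},{"dx":0,"dy":0,"dz":0,"rx":0,"ry":0,"rz":0,"jaw":0},{"dx":0,"dy":0,"dz":0,"rx":0,"ry":0,"rz":0,"jaw":0}]}}

```text
time_s: 14.75
eef_pos: [0.5512, -0.0576, 0.1489]
ee_rot: [0.948, -0.016, 0.313, 0.052]
ft_force: [0.7, -0.4, -4.2]
opening: 0.0089
```

```bash
python3 chk.py 9; python3 - <<'E'
from h import *
p,Rr,s=pose(); print(s['qpos'].round(3),(Rr.inv()*tgt(.11,.93)).as_rotvec().round(3))
c,im,d=cam('top'); cv2.imwrite('pics/t9.png',cv2.resize(im[130:270,200:380],None,fx=4,fy=4))
E
```

```text
14.75 [ 0.5512 -0.0576  0.1489] 0.008922033629135923 [ 0.7 -0.4 -4.2] grasp [ 0.536  -0.0593  0.1602] theta 1.5022291392164042 r 0.08043536823729863 lat -1.4945083768909276e-06 ornt [ 0.798  0.089 -0.595]
[-0.346 -0.659  2.378  0.635  0.642 -0.815] [-0.003  0.003 -0.001]
```

View pics/w9.png

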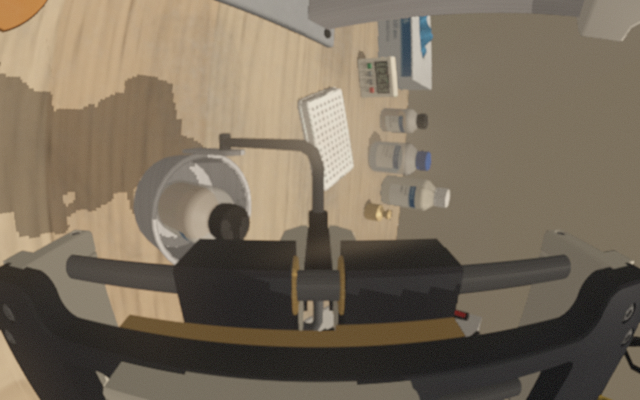

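View pics/t9.png

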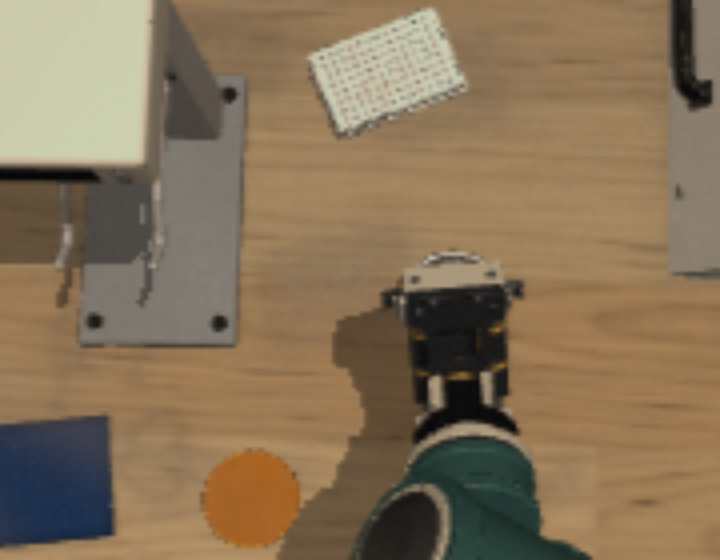

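The sleeve is gripped at (318,235) and the pail's weight is on the wrist. Next I lift straight up.

Emit:
{"fn": "send_rows", "kwargs": {"rows": [{"dx":-0.24,"dy":0,"dz":0.32,"rx":0,"ry":0,"rz":0,"jaw":0},{"dx":-0.48,"dy":0,"dz":0.64,"rx":0,"ry":0,"rz":0,"jaw":0},{"dx":-0.6,"dy":0,"dz":0.8,"rx":0,"ry":0,"rz":0,"jaw":0},{"dx":-0.6,"dy":0,"dz":0.8,"rx":0,"ry":0,"rz":0,"jaw":0},{"dx":-0.6,"dy":0,"dz":0.8,"rx":0,"ry":0,"rz":0,"jaw":0},{"dx":-0.6,"dy":0,"dz":0.8,"rx":0,"ry":0,"rz":0,"jaw":0},{"dx":-0.6,"dy":0,"dz":0.8,"rx":0,"ry":0,"rz":0,"jaw":0},{"dx":-0.36,"dy":0,"dz":0.48,"rx":0,"ry":0,"rz":0,"jaw":0}]}}

```text
time_s: 15.52
eef_pos: [0.551, -0.0581, 0.2194]
ee_rot: [0.949, -0.016, 0.312, 0.052]
ft_force: [0.1, -0.2, -3.5]
opening: 0.0092
```

```bash
python3 chk.py 10; python3 - <<'E'
from h import *
p,Rr,s=pose(); print(s['qpos'].round(3))
c,im,d=cam('side'); cv2.imwrite('pics/s10.png',cv2.resize(im[100:300,200:440],None,fx=3,fy=3,interpolation=cv2.INTER_CUBIC))
# transport to grasp point (0.512,.203,.228) yaw .011
T=tgt(.011,.93); g=np.array([.512,.203,.228]); show(plan(p,Rr,g+T.apply([.019,0,0]),T,16))
E
```

```text
15.5167 [ 0.551  -0.0581  0.2194] 0.009213689920204226 [ 0.1 -0.2 -3.5] grasp [ 0.5358 -0.0598  0.2307] theta 1.532337063073384 r 0.15076812195685133 lat -0.00042782259031213447 ornt [ 0.8    0.089 -0.593]
[-0.348 -0.711  2.291  0.546  0.756 -0.698]
{'dx': 0.04, 'dy': 1.64, 'dz': -0.0, 'rx': 0.004, 'ry': 0.0, 'rz': -0.005}
{'dx': 0.03, 'dy': 1.64, 'dz': -0.01, 'rx': 0.004, 'ry': 0.0, 'rz': -0.005}
{'dx': 0.02, 'dy': 1.64, 'dz': -0.02, 'rx': 0.004, 'ry': 0.0, 'rz': -0.005}
{'dx': 0.01, 'dy': 1.64, 'dz': -0.02, 'rx': 0.004, 'ry': 0.0, 'rz': -0.005}
{'dx': 0.01, 'dy': 1.64, 'dz': -0.03, 'rx': 0.004, 'ry': 0.0, 'rz': -0.005}
{'dx': -0.0, 'dy': 1.64, 'dz': -0.03, 'rx': 0.004, 'ry': 0.0, 'rz': -0.005}
{'dx': -0.01, 'dy': 1.64, 'dz': -0.04, 'rx': 0.004, 'ry': 0.0, 'rz': -0.005}
{'dx': -0.02, 'dy': 1.64, 'dz': -0.04, 'rx': 0.004, 'ry': 0.0, 'rz': -0.005}
{'dx': -0.03, 'dy': 1.64, 'dz': -0.05, 'rx': 0.004, 'ry': 0.0, 'rz': -0.005}
{'dx': -0.04, 'dy': 1.64, 'dz': -0.06, 'rx': 0.004, 'ry': 0.0, 'rz': -0.005}
{'dx': -0.04, 'dy': 1.64, 'dz': -0.06, 'rx': 0.004, 'ry': 0.0, 'rz': -0.005}
{'dx': -0.05, 'dy': 1.64, 'dz': -0.07, 'rx': 0.004, 'ry': 0.0, 'rz': -0.005}
{'dx': -0.06, 'dy': 1.64, 'dz': -0.07, 'rx': 0.004, 'ry': 0.0, 'rz': -0.005}
{'dx': -0.07, 'dy': 1.64, 'dz': -0.08, 'rx': 0.004, 'ry': 0.0, 'rz': -0.005}
{'dx': -0.08, 'dy': 1.64, 'dz': -0.09, 'rx': 0.004, 'ry': 0.0, 'rz': -0.005}
{'dx': -0.08, 'dy': 1.64, 'dz': -0.09, 'rx': 0.004, 'ry': 0.0, 'rz': -0.005}
```

View pics/s10.png

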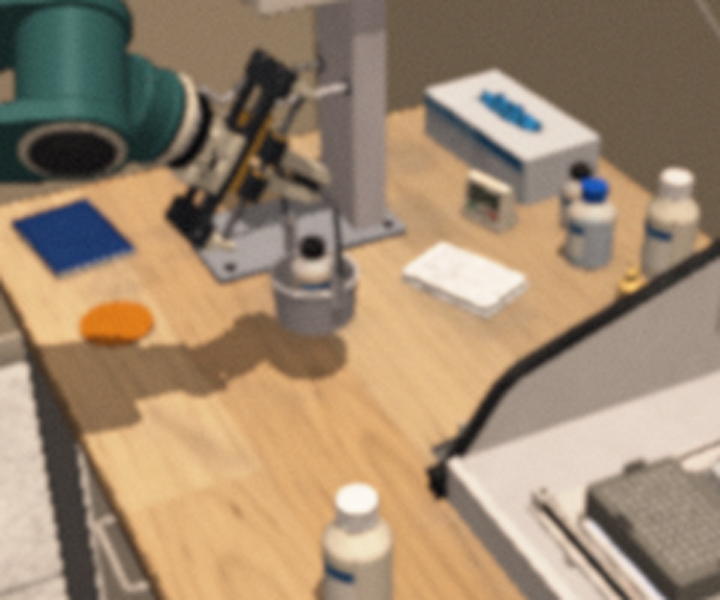

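Lifted: the pail hangs level at (315,290) with the bottle upright. Next is sideways transport in front of the hooks.

Emit:
{"fn": "send_rows", "kwargs": {"rows": [{"dx":-0.1,"dy":0.4,"dz":-0.07,"rx":0.004,"ry":0,"rz":-0.005,"jaw":0},{"dx":-0.1,"dy":0.7,"dz":-0.07,"rx":0.004,"ry":0,"rz":-0.005,"jaw":0},{"dx":-0.1,"dy":1.0,"dz":-0.07,"rx":0.004,"ry":0,"rz":-0.005,"jaw":0},{"dx":-0.1,"dy":1.2,"dz":-0.07,"rx":0.004,"ry":0,"rz":-0.005,"jaw":0},{"dx":-0.1,"dy":1.2,"dz":-0.07,"rx":0.004,"ry":0,"rz":-0.005,"jaw":0},{"dx":-0.1,"dy":1.2,"dz":-0.07,"rx":0.004,"ry":0,"rz":-0.005,"jaw":0},{"dx":-0.1,"dy":1.2,"dz":-0.07,"rx":0.004,"ry":0,"rz":-0.005,"jaw":0},{"dx":-0.1,"dy":1.2,"dz":-0.07,"rx":0.004,"ry":0,"rz":-0.005,"jaw":0}]}}

```text
time_s: 16.28
eef_pos: [0.534, 0.0224, 0.2171]
ee_rot: [0.949, -0.006, 0.313, 0.028]
ft_force: [0.4, 0.2, -4.4]
opening: 0.009
```

Emit:
{"fn": "send_rows", "kwargs": {"rows": [{"dx":-0.1,"dy":1.2,"dz":-0.07,"rx":0.004,"ry":0,"rz":-0.005,"jaw":0},{"dx":-0.1,"dy":1.2,"dz":-0.07,"rx":0.004,"ry":0,"rz":-0.005,"jaw":0},{"dx":-0.1,"dy":1.2,"dz":-0.07,"rx":0.004,"ry":0,"rz":-0.005,"jaw":0},{"dx":-0.1,"dy":1.2,"dz":-0.07,"rx":0.004,"ry":0,"rz":-0.005,"jaw":0},{"dx":-0.1,"dy":1.2,"dz":-0.07,"rx":0.004,"ry":0,"rz":-0.005,"jaw":0},{"dx":-0.1,"dy":1.2,"dz":-0.07,"rx":0.004,"ry":0,"rz":-0.005,"jaw":0},{"dx":-0.1,"dy":1.2,"dz":-0.07,"rx":0.004,"ry":0,"rz":-0.005,"jaw":0},{"dx":-0.1,"dy":1.2,"dz":-0.07,"rx":0.004,"ry":0,"rz":-0.005,"jaw":0}]}}

```text
time_s: 16.95
eef_pos: [0.5209, 0.1181, 0.2179]
ee_rot: [0.95, 0.002, 0.313, 0.004]
ft_force: [0.5, -0.1, -4.6]
opening: 0.0088
```

```bash
python3 - <<'E'
from h import *
p,Rr,s=pose(); g=p-Rr.apply([.019,0,0]); print(s['qpos'].round(3),g,(Rr.inv()*tgt(.011,.93)).as_rotvec().round(3))
T=tgt(.011,.93); g=np.array([.502,.203,.229]); show(plan(p,Rr,g+T.apply([.019,0,0]),T,8)[::3])
E
```

```text
[ 0.308 -0.776  2.325 -0.367  0.715  0.471] [0.50562148 0.11796684 0.22920133] [-0.009  0.003 -0.001]
{'dx': -0.02, 'dy': 1.06, 'dz': -0.03, 'rx': -0.001, 'ry': 0.0, 'rz': -0.0}
{'dx': -0.03, 'dy': 1.06, 'dz': -0.03, 'rx': -0.001, 'ry': 0.0, 'rz': -0.0}
{'dx': -0.03, 'dy': 1.06, 'dz': -0.03, 'rx': -0.001, 'ry': 0.0, 'rz': -0.0}
```

Emit:
{"fn": "send_rows", "kwargs": {"rows": [{"dx":0,"dy":1.2,"dz":0,"rx":-0.001,"ry":0,"rz":0,"jaw":0},{"dx":0,"dy":1.2,"dz":0,"rx":-0.001,"ry":0,"rz":0,"jaw":0},{"dx":0,"dy":1.2,"dz":0,"rx":-0.001,"ry":0,"rz":0,"jaw":0},{"dx":0,"dy":1.2,"dz":0,"rx":-0.001,"ry":0,"rz":0,"jaw":0},{"dx":0,"dy":1.2,"dz":0,"rx":-0.001,"ry":0,"rz":0,"jaw":0},{"dx":0,"dy":1.0,"dz":0,"rx":-0.001,"ry":0,"rz":0,"jaw":0},{"dx":0,"dy":0.8,"dz":0,"rx":-0.001,"ry":0,"rz":0,"jaw":0},{"dx":0,"dy":0.5,"dz":0,"rx":-0.001,"ry":0,"rz":0,"jaw":0}]}}

```text
time_s: 17.62
eef_pos: [0.5203, 0.2014, 0.2181]
ee_rot: [0.95, -0.002, 0.314, 0.006]
ft_force: [1.0, -0.4, -4.7]
opening: 0.0092
```

```bash
python3 - <<'E'
from h import *
c,im,d=cam('side'); cv2.imwrite('pics/s11.png',cv2.resize(im[60:260,180:420],None,fx=3,fy=3,interpolation=cv2.INTER_CUBIC))
c,im,d=cam('wrist'); cv2.imwrite('pics/w11.png',im); W=cloud(c,d,True)
p,Rr,s=pose(); g=p-Rr.apply([.019,0,0]); print(s['time_s'],s['qpos'].round(3),g,(Rr.inv()*tgt(.011,.93)).as_rotvec().round(3))
def box(W,lo,hi): return np.all((W>lo)&(W<hi),-1)
q=W[box(W,[.525,.22,.17],[.62,.3,.23])]; print('rodL',len(q),np.polyfit(q[:,0],q[:,1],1), q.mean(0)); 
for x in np.arange(.53,.6,.006):
    m=abs(q[:,0]-x)<.003
    if m.sum(): print(x.round(3),q[m].mean(0).round(4),m.sum())
np.savez('c11.npz',W=W)
E
```

```text
17.7167 [ 0.545 -0.645  2.257 -0.624  0.773  0.814] [0.50506834 0.20094593 0.22957495] [ 0.     0.003 -0.001]
rodL 648 [0.01187751 0.23470893] [0.58151224 0.24161584 0.19622611]
0.536 [0.5361 0.2403 0.1979] 32
0.542 [0.5421 0.2423 0.1916] 18
0.548 [0.548  0.2425 0.1859] 11
0.554 [0.5529 0.2421 0.1813] 11
0.566 [0.568  0.2413 0.1864] 28
0.572 [0.5721 0.2416 0.1887] 112
0.578 [0.5779 0.2415 0.1936] 106
0.584 [0.5839 0.2412 0.1985] 106
0.59 [0.5895 0.2418 0.2022] 66
0.596 [0.596 0.242 0.203] 37
```

View pics/s11.png

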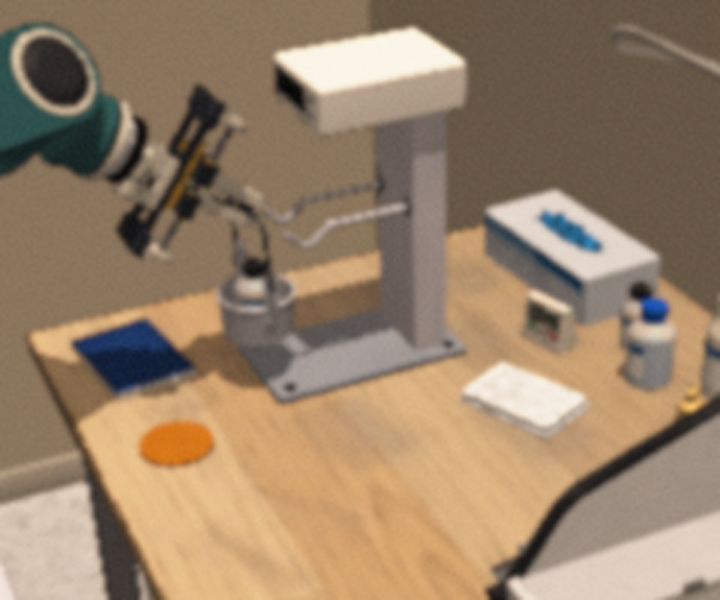

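View pics/w11.png

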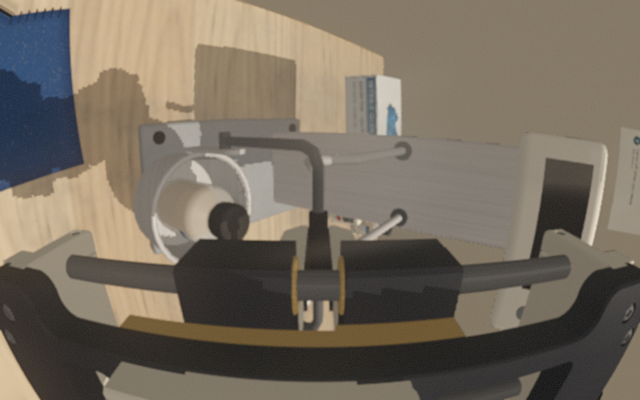

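The pail is now in front of the hooks. The wrist view shows the rods at (360,157) and (385,228), and the head at (555,200). I move in over the tips, then go diagonally down.

Emit:
{"fn": "send_rows", "kwargs": {"rows": [{"dx":0.24,"dy":0.05,"dz":0.18,"rx":0,"ry":0,"rz":0,"jaw":0},{"dx":0.4,"dy":0.05,"dz":0.3,"rx":0,"ry":0,"rz":0,"jaw":0},{"dx":0.56,"dy":0.05,"dz":0.42,"rx":0,"ry":0,"rz":0,"jaw":0},{"dx":0.64,"dy":0.05,"dz":0.48,"rx":0,"ry":0,"rz":0,"jaw":0},{"dx":0.64,"dy":0.05,"dz":0.48,"rx":0,"ry":0,"rz":0,"jaw":0},{"dx":0.48,"dy":0.05,"dz":0.36,"rx":0,"ry":0,"rz":0,"jaw":0},{"dx":0.32,"dy":0,"dz":0.24,"rx":0,"ry":0,"rz":0,"jaw":0},{"dx":0.16,"dy":0,"dz":0.12,"rx":0,"ry":0,"rz":0,"jaw":0}]}}

```text
time_s: 18.38
eef_pos: [0.5642, 0.2037, 0.219]
ee_rot: [0.95, -0.002, 0.313, 0.005]
ft_force: [-0.3, 0.0, -4.6]
opening: 0.0092
```

```bash
python3 - <<'E'
from h import *
c,im,d=cam('side'); cv2.imwrite('pics/s12.png',cv2.resize(im[60:200,230:400],None,fx=4,fy=4,interpolation=cv2.INTER_CUBIC)); S=cloud(c,d)
c,im,d=cam('wrist'); cv2.imwrite('pics/w12.png',im); W=cloud(c,d,True)
p,Rr,s=pose(); g=p-Rr.apply([.019,0,0]); print(s['time_s'],s['ft_force'],g,(Rr.inv()*tgt(.011,.93)).as_rotvec().round(3))
print(Rr.inv().apply(np.array([.561,.204,.191])-g)*100)
np.savez('c12.npz',W=W,S=S)
E
```

```text
18.4833 [ 0.06353321  0.09590569 -4.7758745 ] [0.54848865 0.203654   0.23041422] [-0.     0.004 -0.   ]
[ 3.35023633  0.01969544 -2.42422672]
```

View pics/s12.png

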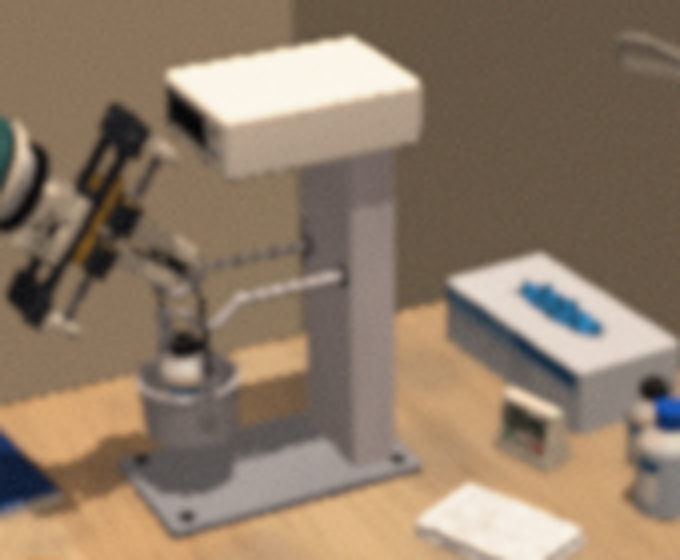

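View pics/w12.png

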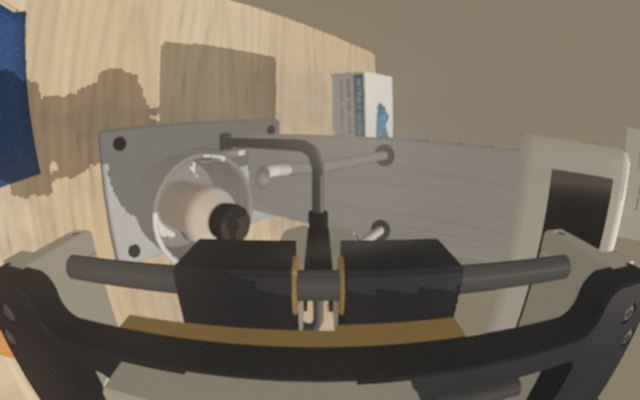

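The left rod (tip at (265,173)) passes under the bare wire, inside the bail's leg. I lower diagonally.

Emit:
{"fn": "send_rows", "kwargs": {"rows": [{"dx":0.2,"dy":0,"dz":-0.14,"rx":0,"ry":0,"rz":0,"jaw":0},{"dx":0.4,"dy":0,"dz":-0.3,"rx":0,"ry":0,"rz":0,"jaw":0},{"dx":0.5,"dy":0,"dz":-0.36,"rx":0,"ry":0,"rz":0,"jaw":0},{"dx":0.5,"dy":0,"dz":-0.36,"rx":0,"ry":0,"rz":0,"jaw":0},{"dx":0.5,"dy":0,"dz":-0.36,"rx":0,"ry":0,"rz":0,"jaw":0},{"dx":0.4,"dy":0,"dz":-0.3,"rx":0,"ry":0,"rz":0,"jaw":0},{"dx":0.3,"dy":0,"dz":-0.2,"rx":0,"ry":0,"rz":0,"jaw":0},{"dx":0.2,"dy":0,"dz":-0.1,"rx":0,"ry":0,"rz":0,"jaw":0}]}}

```text
time_s: 19.15
eef_pos: [0.575, 0.204, 0.1836]
ee_rot: [0.95, -0.002, 0.313, 0.005]
ft_force: [0.1, 0.6, -5.2]
opening: 0.0089
```

```bash
python3 - <<'E'
from h import *
c,im,d=cam('side'); cv2.imwrite('pics/s13.png',cv2.resize(im[60:200,230:400],None,fx=4,fy=4,interpolation=cv2.INTER_CUBIC)); S=cloud(c,d)
c,im,d=cam('wrist'); cv2.imwrite('pics/w13.png',im)
p,Rr,s=pose(); g=p-Rr.apply([.019,0,0]); print(s['time_s'],s['ft_force'],g,(Rr.inv()*tgt(.011,.93)).as_rotvec().round(3))
print(Rr.inv().apply(np.array([.561,.204,.191])-g)*100)
E
```

```text
19.25 [ 0.30413608  0.7156941  -4.337602  ] [0.55981573 0.2038391  0.19526861] [-0.     0.004 -0.   ]
[ 0.34924752  0.01467312 -0.27259014]
```

View pics/s13.png

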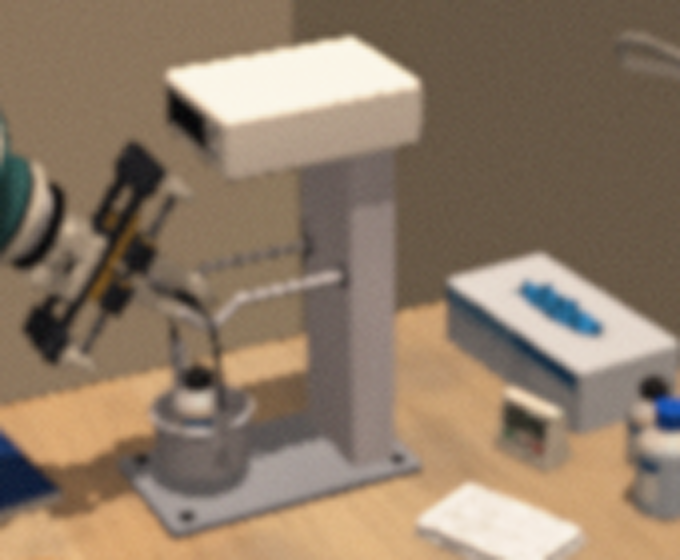

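View pics/w13.png

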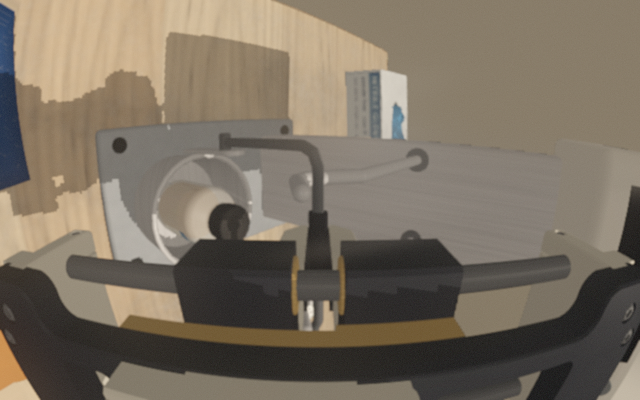

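The wire sits over the seats, with the weight still on the wrist (-4.3 N). I lower in small steps until the hooks take the weight.

Emit:
{"fn": "send_rows", "kwargs": {"rows": [{"dx":0.06,"dy":0,"dz":-0.08,"rx":0,"ry":0,"rz":0,"jaw":0},{"dx":0.06,"dy":0,"dz":-0.08,"rx":0,"ry":0,"rz":0,"jaw":0},{"dx":0.06,"dy":0,"dz":-0.08,"rx":0,"ry":0,"rz":0,"jaw":0},{"dx":0.06,"dy":0,"dz":-0.08,"rx":0,"ry":0,"rz":0,"jaw":0},{"dx":0,"dy":0,"dz":0,"rx":0,"ry":0,"rz":0,"jaw":0},{"dx":0,"dy":0,"dz":0,"rx":0,"ry":0,"rz":0,"jaw":0},{"dx":0,"dy":0,"dz":0,"rx":0,"ry":0,"rz":0,"jaw":0},{"dx":0,"dy":0,"dz":0,"rx":0,"ry":0,"rz":0,"jaw":0}]}}

```text
time_s: 19.92
eef_pos: [0.5751, 0.2041, 0.1806]
ee_rot: [0.95, -0.001, 0.313, 0.005]
ft_force: [0.9, -0.4, -5.3]
opening: 0.009
```

Emit:
{"fn": "send_rows", "kwargs": {"rows": [{"dx":0.06,"dy":0,"dz":-0.08,"rx":0,"ry":0,"rz":0,"jaw":0},{"dx":0.06,"dy":0,"dz":-0.08,"rx":0,"ry":0,"rz":0,"jaw":0},{"dx":0.06,"dy":0,"dz":-0.08,"rx":0,"ry":0,"rz":0,"jaw":0},{"dx":0,"dy":0,"dz":0,"rx":0,"ry":0,"rz":0,"jaw":0},{"dx":0,"dy":0,"dz":0,"rx":0,"ry":0,"rz":0,"jaw":0},{"dx":0,"dy":0,"dz":0,"rx":0,"ry":0,"rz":0,"jaw":0},{"dx":0,"dy":0,"dz":0,"rx":0,"ry":0,"rz":0,"jaw":0},{"dx":0,"dy":0,"dz":0,"rx":0,"ry":0,"rz":0,"jaw":0}]}}

```text
time_s: 20.58
eef_pos: [0.5754, 0.2042, 0.1784]
ee_rot: [0.95, -0.001, 0.312, 0.006]
ft_force: [4.7, -0.5, 3.4]
opening: 0.0088
```

```bash
python3 - <<'E'
from h import *
p,Rr,s=pose(); g=p-Rr.apply([.019,0,0]); print(s['time_s'],s['ft_force'],g)
E
```

```text
20.5833 [ 4.69527378 -0.49409295  3.41966224] [0.56013026 0.20404843 0.18962747]
```

The hooks now carry the weight. The +x force means the wire rests on the front slope, so I ease 1 mm forward and then open.

Emit:
{"fn": "send_rows", "kwargs": {"rows": [{"dx":0.1,"dy":0,"dz":0.06,"rx":0,"ry":0,"rz":0,"jaw":0},{"dx":0,"dy":0,"dz":0,"rx":0,"ry":0,"rz":0,"jaw":0},{"dx":0,"dy":0,"dz":0,"rx":0,"ry":0,"rz":0,"jaw":0},{"dx":0,"dy":0,"dz":0,"rx":0,"ry":0,"rz":0,"jaw":0},{"dx":0,"dy":0,"dz":0,"rx":0,"ry":0,"rz":0,"jaw":0},{"dx":0,"dy":0,"dz":0,"rx":0,"ry":0,"rz":0,"jaw":0},{"dx":0,"dy":0,"dz":0,"rx":0,"ry":0,"rz":0,"jaw":0},{"dx":0,"dy":0,"dz":0,"rx":0,"ry":0,"rz":0,"jaw":0}]}}

```text
time_s: 21.25
eef_pos: [0.5766, 0.2043, 0.1782]
ee_rot: [0.95, -0.001, 0.312, 0.006]
ft_force: [5.5, 0.6, 5.3]
opening: 0.0092
```

Emit:
{"fn": "send_rows", "kwargs": {"rows": [{"dx":0.08,"dy":0,"dz":0.06,"rx":0,"ry":0,"rz":0,"jaw":0},{"dx":0.02,"dy":0,"dz":0.14,"rx":0,"ry":0,"rz":0,"jaw":0},{"dx":0,"dy":0,"dz":0,"rx":0,"ry":0,"rz":0,"jaw":0},{"dx":0,"dy":0,"dz":0,"rx":0,"ry":0,"rz":0,"jaw":0},{"dx":0,"dy":0,"dz":0,"rx":0,"ry":0,"rz":0,"jaw":0},{"dx":0,"dy":0,"dz":0,"rx":0,"ry":0,"rz":0,"jaw":0},{"dx":0,"dy":0,"dz":0,"rx":0,"ry":0,"rz":0,"jaw":0},{"dx":0,"dy":0,"dz":0,"rx":0,"ry":0,"rz":0,"jaw":0}]}}

```text
time_s: 21.92
eef_pos: [0.5782, 0.2042, 0.1783]
ee_rot: [0.95, -0.001, 0.313, 0.005]
ft_force: [3.4, 2.0, 1.3]
opening: 0.0091
```

```bash
python3 - <<'E'
from h import *
c,im,d=cam('side'); cv2.imwrite('pics/s14.png',cv2.resize(im[60:200,230:400],None,fx=4,fy=4,interpolation=cv2.INTER_CUBIC))
c,im,d=cam('wrist'); cv2.imwrite('pics/w14.png',im)
p,Rr,s=pose(); g=p-Rr.apply([.019,0,0]); print(s['time_s'],s['ft_force'],s['moment'],g)
E
```

```text
22.0167 [2.85947784 1.43359259 0.95973784] [0.09708143 0.03059615 0.25123721] [0.56290235 0.20400981 0.18953173]
```

View pics/w14.png

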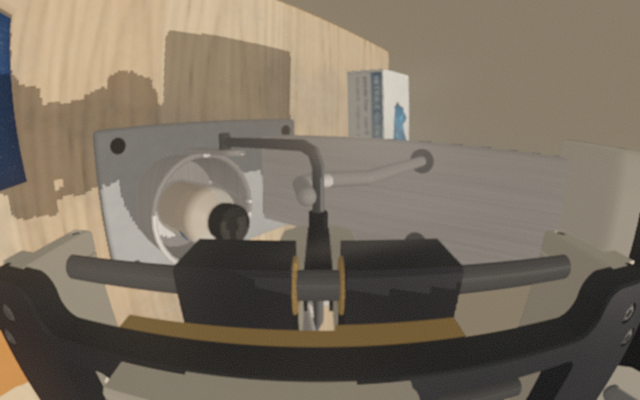

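View pics/s14.png

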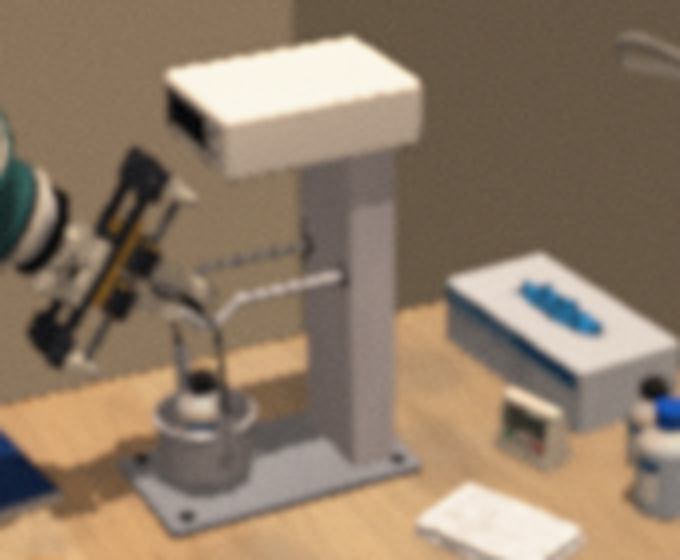

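The wire is in the seats with small residual forces. I open gently.

Emit:
{"fn": "send_rows", "kwargs": {"rows": [{"dx":0,"dy":0,"dz":0,"rx":0,"ry":0,"rz":0,"jaw":0.11},{"dx":0,"dy":0,"dz":0,"rx":0,"ry":0,"rz":0,"jaw":0.13},{"dx":0,"dy":0,"dz":0,"rx":0,"ry":0,"rz":0,"jaw":0.15},{"dx":0,"dy":0,"dz":0,"rx":0,"ry":0,"rz":0,"jaw":0.18},{"dx":0,"dy":0,"dz":0,"rx":0,"ry":0,"rz":0,"jaw":0.21},{"dx":0,"dy":0,"dz":0,"rx":0,"ry":0,"rz":0,"jaw":0.25},{"dx":0,"dy":0,"dz":0,"rx":0,"ry":0,"rz":0,"jaw":0.3},{"dx":0,"dy":0,"dz":0,"rx":0,"ry":0,"rz":0,"jaw":0.3}]}}

```text
time_s: 22.68
eef_pos: [0.5782, 0.2041, 0.1783]
ee_rot: [0.95, -0.002, 0.313, 0.005]
ft_force: [-0.1, -0.1, -0.4]
opening: 0.0273
```

```bash
python3 - <<'E'
from h import *
c,im,d=cam('wrist'); cv2.imwrite('pics/w15.png',im)
p,Rr,s=pose(); g=p-Rr.apply([.019,0,0]); print(s['time_s'],s['opening'],s['ft_force'],s['moment'],g)
E
```

```text
22.7333 0.027869283346169317 [-0.38087887  0.71834812  1.2154207 ] [-0.08431426  0.46867345 -0.01995598] [0.56295004 0.20392868 0.18963799]
```

View pics/w15.png

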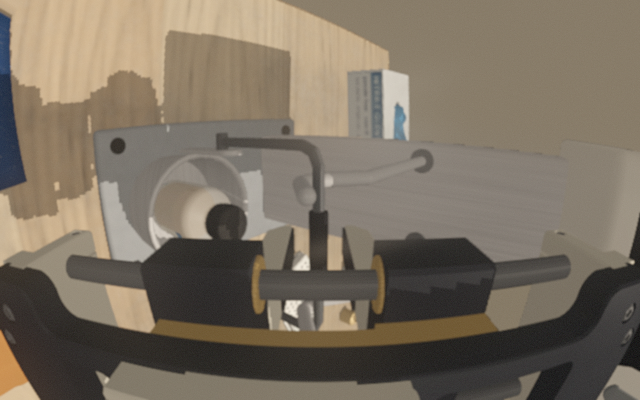

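The pail stays on the hooks with the sleeve free between the open pads (318,235). I retreat along the tool axis.

Emit:
{"fn": "send_rows", "kwargs": {"rows": [{"dx":-0.3,"dy":0,"dz":0,"rx":0,"ry":0,"rz":0,"jaw":0.3},{"dx":-0.5,"dy":0,"dz":0,"rx":0,"ry":0,"rz":0,"jaw":0.3},{"dx":-0.7,"dy":0,"dz":0,"rx":0,"ry":0,"rz":0,"jaw":0.3},{"dx":-0.8,"dy":0,"dz":0,"rx":0,"ry":0,"rz":0,"jaw":0.3},{"dx":-0.8,"dy":0,"dz":0,"rx":0,"ry":0,"rz":0,"jaw":0.3},{"dx":-0.8,"dy":0,"dz":0,"rx":0,"ry":0,"rz":0,"jaw":0.3},{"dx":-0.8,"dy":0,"dz":0,"rx":0,"ry":0,"rz":0,"jaw":0.3},{"dx":-0.8,"dy":0,"dz":0,"rx":0,"ry":0,"rz":0,"jaw":0.3}]}}

```text
time_s: 23.4
eef_pos: [0.5333, 0.2036, 0.2118]
ee_rot: [0.95, -0.001, 0.313, 0.006]
ft_force: [0.3, 0.2, 0.3]
opening: 0.0276
```

Emit:
{"fn": "send_rows", "kwargs": {"rows": [{"dx":-0.6,"dy":0,"dz":0,"rx":0,"ry":0,"rz":0,"jaw":0.3},{"dx":-0.6,"dy":0,"dz":0,"rx":0,"ry":0,"rz":0,"jaw":0.3},{"dx":-0.5,"dy":0,"dz":0.3,"rx":0,"ry":0,"rz":0,"jaw":0.3},{"dx":-0.5,"dy":0,"dz":0.3,"rx":0,"ry":0,"rz":0,"jaw":0.3},{"dx":0,"dy":0,"dz":0,"rx":0,"ry":0,"rz":0,"jaw":0.3},{"dx":0,"dy":0,"dz":0,"rx":0,"ry":0,"rz":0,"jaw":0.3},{"dx":0,"dy":0,"dz":0,"rx":0,"ry":0,"rz":0,"jaw":0.3},{"dx":0,"dy":0,"dz":0,"rx":0,"ry":0,"rz":0,"jaw":0.3}]}}

```text
time_s: 24.07
eef_pos: [0.52, 0.2034, 0.2285]
ee_rot: [0.95, -0.002, 0.313, 0.005]
ft_force: [-0.2, -0.7, -0.2]
opening: 0.028
```

```bash
python3 - <<'E'
from h import *
p,Rr,s=pose(); print(s['time_s'],p,s['ft_force'],s['qpos'].round(2))
def box(W,lo,hi): return np.all((W>lo)&(W<hi),-1)
for k in range(2):
    c,im,d=cam('side'); cv2.imwrite(f'pics/s16{k}.png',cv2.resize(im[60:200,230:400],None,fx=4,fy=4,interpolation=cv2.INTER_CUBIC)); S=cloud(c,d)
    c2,im2,d2=cam('wrist'); cv2.imwrite(f'pics/w16{k}.png',im2); W=cloud(c2,d2,True)
    for C in (S,W):
        q=C[box(C,[.54,.185,.175],[.59,.223,.215])]; print('sleeve',len(q),np.median(q,0))
        q=C[box(C,[.5,.13,.02],[.63,.28,.16])]; print('pail',len(q),q.min(0),q.max(0),np.median(q,0))
E
```

```text
24.0667 [0.51995573 0.2033569  0.22850067] [-0.17558951 -0.70106704 -0.21831248] [ 0.55 -0.65  2.24 -0.62  0.79  0.81]
sleeve 18 [0.55911953 0.20464199 0.19174229]
pail 630 [0.51847646 0.13568007 0.02489907] [0.60967225 0.26529781 0.15923861] [0.55709118 0.18189043 0.07538804]
sleeve 595 [0.55890131 0.20473292 0.19142798]
pail 7422 [0.51660282 0.15611273 0.02840603] [0.60981904 0.26436408 0.15993774] [0.55324282 0.21322107 0.07560471]
sleeve 19 [0.56051297 0.20800385 0.191932  ]
pail 634 [0.5184144  0.13814294 0.02727364] [0.60984139 0.26135449 0.15832236] [0.557246   0.18324454 0.07504984]
sleeve 605 [0.55898365 0.20477531 0.19142975]
pail 7417 [0.51651065 0.15535743 0.0275342 ] [0.60951245 0.26441096 0.15978906] [0.5532381  0.21312301 0.0757095 ]
```

View pics/s161.png

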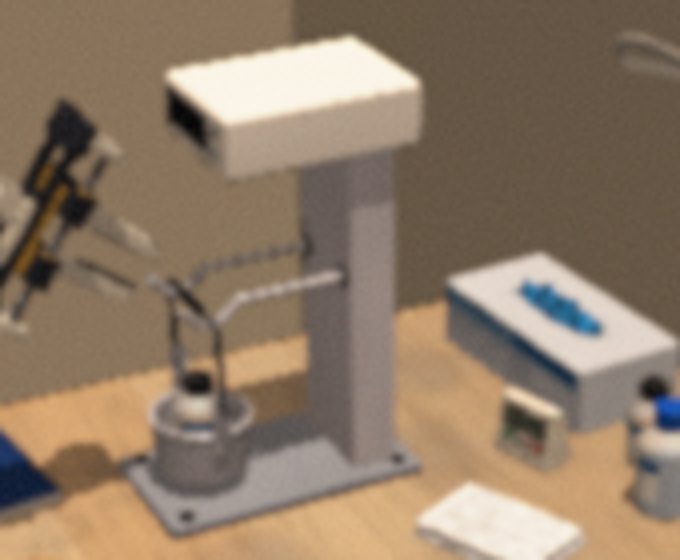

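View pics/w161.png

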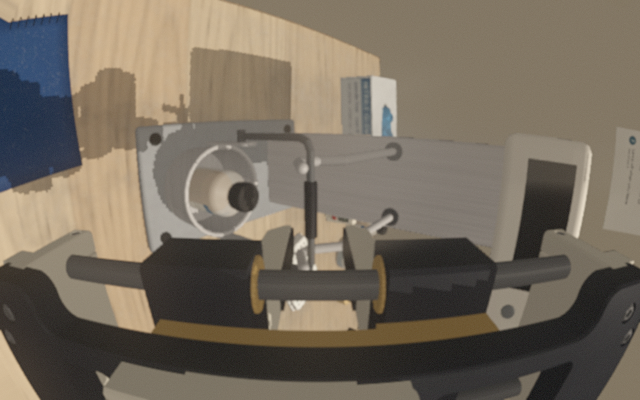

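The pail hangs on both hooks, bottle inside, and two looks 0.1 s apart agree. The gripper is clear of it, so I hand in.

```bash
python3 - <<'E'
from h import *
print(arm.finish_job())
E
```

```text
the job is handed in; nothing more can be done
None
```

The job is handed in at about 24 s of the 64 s. The pail, with the small bottle standing in it, hangs by its bail on both hook arms and the gripper has let go. The hand-in gave no verdict.

**What I did:**
1. I stood the bottle in the pail.
2. I raised the bail upright with the sleeve loosely caged between the fingers.
3. I gripped the sleeve and lifted.
4. I lowered the wire into the seats, let go and backed off about 7 cm.

**Last checks:**
- **Position:** the sleeve was within about 4 mm of my estimate of point hooks, and looked in line with the hook row. The pail's underside was about 25 to 28 mm above the desk, clear of the foot plate.
- **Stillness:** two looks about 0.1 s apart showed no movement beyond camera noise. I did not watch it for longer than that.
- **Contact:** the force on the tool was about zero, so the robot was touching nothing.

**Checks that disagreed or went wrong:**
- **Lean out of reach:** my first approach to the folded bail, leaning 45°, hit the joint 2 and 3 range limits. I used about 29° there and leaned further once the bail was up.
- **Lean beyond the advice:** I hung the pail with the tool leaned about 53°, past the suggested 25 to 45°, because my estimate put the gripper's body too close to the balance head otherwise. I saw no sign of contact with the head.
- **Wire off-seat at first:** it came down on the front slope of the seats, pressing about 5 N each way on the tool. I eased it about 3 mm forward before letting go.

I made no final measurement of the large bottle, plate or dish, but nothing came near them.

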